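Book in and set up a batch of mounts on a hardness tester's rotary table

ROBOT

A 6-joint arm with a two-finger parallel gripper is mounted at the origin on the work surface. World frame = base frame: x ahead of the robot, y to its left, z up, the work surface at z = 0. Lengths are in m, angles in rad, forces in N, time in s.
With the tool pointing down it reaches from about 0.25 to 0.775 m from the base axis. Payload 4 kg.
Tool frame: the origin (TCP) lies between the finger pads; the fingertips stand 14 mm ahead of it and the grasp point (between the pads) lies 5 mm behind it (robot.tips_ahead is the distance from the TCP to the fingertips, in m); z points along the fingers, y is the direction in which the jaws open and shut (so a half turn about z gives the same grasp; the last joint's range is limited). The gripper opens to 94 mm and grips with 3 to 60 N. Pads are 16 mm wide; open, the fingers measure 119 mm over their backs; the gripper's body (75 mm by 177 mm) begins 78 mm behind the grasp point.
Start: joints at [1.163, 0.087, 1.371, -0, 1.684, -0.103], TCP at [0.165, 0.525, 0.22] pointing down, gripper open.
Joint ranges: [-3.1, 3.1], [-0.76, 2.03], [0.27, 2.55], [-1.08, 4.22], [0.17, 2.65], [-2.57, 2.57]. Speed limits (rad/s): [2.79, 2.79, 3.14, 3.14, 3.14, 3.14].

INTERFACE

Orientations are given as [roll, pitch, yaw] about the fixed x, y, z axes, in that order (R = Rz(yaw) Ry(pitch) Rx(roll)).
In Python, from bench import robot, optics, job gives the robot as it stands.
- The arm moves only by the tool apply_moves, never from a script. Its argument "moves" is a list of rows, each a list of 3 entries, a list of its own where there are three numbers: the shift along the tool's x, y, z in cm, then the turn, a rotation vector about the tool's x, y, z in rad, then the opening, from 0 (shut) to 1 (fully open). In form: [[[tx, ty, tz], [rx, ry, rz], grip], ...]. A call has exactly 10 rows; each row is the pose to reach, as a shift and turn from the pose commanded when the call began, along the tool's axes at that moment; what a row does not reach only later rows make up. A row lasts 1/12 s, in which the tool goes at most 41.7 mm and 7.16 degrees, less where a joint would pass 70% of its speed; a pose out of reach is approached as far as the arm can. A call with a gripper value outside its range is refused whole. The fingers move at their own pace and stop on an object; the grip force is fixed at half the most. Time passes only in rows, so rows that repeat a pose let the fingers close, or fill a call up. It gives the time, the measured TCP pose, the force and the opening at its end, in the units of the state.
- robot.get_obs(): the state, without advancing time (a new reading comes with each control period).
- optics.snapshot(name): name is "scene" or "top" or "wrist"; returns the picture (384x512x3 uint8, red, green, blue); there is no depth.
- optics.get_calibration(name): a dict with "fx", "fy", "cx", "cy" (pixels), "rvec" (rotation vector, rad) and "tvec" (3), from world to camera coordinates, as OpenCV has them. Camera axes: x right, y down, z forward; pixel columns grow to the right and rows downward; lengths in m; the calibration is good to about 2 mm. The wrist camera is an equidistant fisheye: a pixel r from the principal point sees the ray r / f radians off the axis. A picture is of the moment at which its call begins: read the wrist's pose just before it. get_calibration takes no time and is no camera call; for the wrist camera it gives the pose at the moment of the call.
- job.close_job(): hands the job in, once; it reports no verdict.
The state is a dict: "time": time; "joint_positions": joint angles; "qvel": joint speeds; "joint_torque": joint torques, N m; "tool_pos": TCP position; "ee_rot": TCP orientation; "wrist_force": force on the tool from outside, world axes, zero at the start; "wrist_torque": the same for the moment, N m; "width": finger opening in m.
Only numpy, scipy, OpenCV 4.12 (cv2) and the standard library are available. Lean on these libraries where they do the work, as an engineer would, in place of code of your own. Each camera call takes 0.05 s, during which the arm holds its last target.

TASK

Set up this batch for hardness testing: load every black specimen mount on the bench, label up, into the nest of its own size on the tester's rotary table. When all are loaded, take the hand scanner from its cradle and read their labels from straight above, in the order they will be tested, largest mount first and smallest last, holding the scanner still for a good second with its window 5 to 10 cm above each label and never touching a mount with it. Then lay the scanner home in its cradle and index the table until the large mount stands under the indenter and the table rests in its detent; keep clear of the indenter and leave the other things on the bench alone.

Things in the scene. Friction and masses are not known exactly. Their poses are not given: they have to be found in the camera images.
- mount_l: large specimen mount (always there): an upright black resin puck 50 mm in diameter and 25 mm high, a bare steel section and a white printed label on its top. Origin at the centre of its underside, z up.
- label_l (a point): centre of the large mount's label, on its top face, 12 mm from the mount's axis along the mount's x; z up, out of the label.
- nest_l (a point): nest for the large mount on the rotary table (nests 45 degrees apart, smaller ones clockwise): the centre of its floor, which is the disc's top face (95 mm above the bench), 115 mm from the disc's axis; z up. Around it stands a steel ring lip 5 mm high and 6 mm thick, 56 mm inside diameter (3 mm of play all round).
- mount_m: medium specimen mount: an upright black resin puck 40 mm in diameter and 25 mm high, a bare steel section and a white printed label on its top. Origin at the centre of its underside, z up. It may be missing.
- label_m (a point): centre of the medium mount's label, on its top face, 10 mm from the mount's axis along the mount's x; z up, out of the label.
- nest_m (a point): nest for the medium mount on the rotary table (nests 45 degrees apart, smaller ones clockwise): the centre of its floor, which is the disc's top face (95 mm above the bench), 115 mm from the disc's axis; z up. Around it stands a steel ring lip 5 mm high and 6 mm thick, 46 mm inside diameter (3 mm of play all round).
- mount_s: small specimen mount: an upright black resin puck 32 mm in diameter and 25 mm high, a bare steel section and a white printed label on its top. Origin at the centre of its underside, z up. It may be missing.
- label_s (a point): centre of the small mount's label, on its top face, 7.5 mm from the mount's axis along the mount's x; z up, out of the label.
- nest_s (a point): nest for the small mount on the rotary table (nests 45 degrees apart, smaller ones clockwise): the centre of its floor, which is the disc's top face (95 mm above the bench), 115 mm from the disc's axis; z up. Around it stands a steel ring lip 5 mm high and 6 mm thick, 38 mm inside diameter (3 mm of play all round).
- mount_xs: smallest specimen mount: an upright black resin puck 25 mm in diameter and 25 mm high, a bare steel section and a white printed label on its top. Origin at the centre of its underside, z up. It may be missing.
- label_xs (a point): centre of the smallest mount's label, on its top face, 5.5 mm from the mount's axis along the mount's x; z up, out of the label.
- nest_xs (a point): nest for the smallest mount on the rotary table (nests 45 degrees apart, smaller ones clockwise): the centre of its floor, which is the disc's top face (95 mm above the bench), 115 mm from the disc's axis; z up. Around it stands a steel ring lip 5 mm high and 6 mm thick, 31 mm inside diameter (3 mm of play all round).
- turntable (a joint): rotary table: aluminium disc, 300 mm wide. In rad, positive anticlockwise from above; turns either way. A spring detent holds it every 45 degrees (multiples of 0.785) and, let go in between, draws it to the nearest one (up to about 0.15 N m). It starts at 0; at 1.571, two steps anticlockwise, the large nest stands under the indenter.
- index_grip (a point): centre of the rotary table's grip: a black upright bar on the disc's axis, 64 mm long (along this point's x, which points to the large nest), 16 mm wide (y) and 34 mm high (top 139 mm above the bench), on a round boss 60 mm wide and 10 mm high. It turns with the disc: grip it from above and twist.
- indenter: the tester's indenter: a steel spindle 22 mm in diameter, pointing down; origin at its tip, 222 mm above the bench, 115 mm from the disc's axis. Fixed to the grey tester. Above it a nose 52 mm wide begins 390 mm up; the tester's head (130 mm wide, underside 560 mm up) begins 75 mm and its column 240 mm from the disc's axis on this side.
- scanner: hand scanner, 230 g. Dark level handle 115 mm long, 30 mm wide (y), 28 mm high; white head at its +x end, x 30 to 85 mm, 46 mm wide, from 22 mm above to 50 mm below the handle's axis, window in its underside. Origin on the handle's axis near the centre of mass: the place to grip it across. x along the handle to the head; the beam leaves along -z, down as it lies in the cradle.
- scanner_window (a point): centre of the scanner's window in the underside of its head: at x 57.5 mm, z -50 mm from the scanner's origin, same axes; the beam runs along -z.
- cradle_home (a point): where the scanner's origin is when it is home in its fixed grey cradle, 58 mm above the bench, same axes. The cradle opens upwards: base 200 x 78 x 8 mm centred below; the head stands on it between walls 24 mm high, 3 mm of play each side; the handle's rear lies in a fork 70 mm behind, 2.5 mm of play, prongs 63 mm above the bench. Fingers fit beside and under the handle at the origin.
- ref_block: square steel hardness reference block, 50 x 50 x 12 mm. Not part of the job: leave it alone. Origin at the centre of its underside.
- loupe: standing loupe, 42 mm in diameter, 46 mm high. Not part of the job: leave it alone. Origin at the centre of its underside.
- indenter_case: small wooden case, 75 x 48 x 26 mm. Not part of the job: leave it alone. Origin at the centre of its underside.
- wash_bottle: plastic bottle, 60 mm in diameter, 150 mm high. Not part of the job: leave it alone. Origin at the centre of its underside.
- glass_dish: shallow glass dish, 80 mm in diameter, 18 mm high. Not part of the job: leave it alone. Origin at the centre of its underside.
- driver: screwdriver, 170 mm long, lying flat along its x. Not part of the job: leave it alone. Origin under its middle.
There are look-alikes about, which are no part of the job. What is shaped like the scanner but orange is not meant.

How it is judged:
By the outcome, as a careful person would: the job done as asked, in the order asked, and still so for the second after the job is handed in, with the robot touching nothing.
Of mount_m, mount_s, mount_xs only 2 to 3 are there at a start; the rules pass over those that are not, and their reading is None.
At some moment in a run one of mount_l, mount_m, mount_s, mount_xs may be knocked a few centimetres aside while the robot is not near it.
It also fails if it takes over 208 s, if anything falls off the work surface, if the arm or the gripper's body presses on something with over 40 N, if the wrist force passes 120 N, or if a joint passes its speed limit or range.

## Working session

There is one attempt and no reset: what is moved stays moved. The work goes in short steps, Python scripts to look and compute and a tool call to move; the robot and the scene stay as the last step left them, time stands still between calls to the robot, and variables do not carry over. Pictures are saved under pics/ and viewed, and the job is handed in when it is done.

Besides the shell and the picture viewer there is one more tool, called after "Emit:" by a JSON object that holds its "method" and its "body", one argument or row to a line. apply_moves: Moves the arm, as the interface text tells. Its arguments: {"type":"object","properties":{"moves":{"type":"array"}},"required":["moves"]}

```bash
ls; mkdir -p pics; python3 - <<'E'
from bench import robot, optics, job
import cv2
print(robot.get_obs())
for n in ("scene","top","wrist"):
    c=optics.get_calibration(n);print(n,c)
    im=optics.snapshot(n)
    cv2.imwrite(f"pics/{n}0.png",im[:,:,::-1])
E
```

```text
pics
{'time': 0.0, 'joint_positions': array([ 1.16289736e+00,  8.79351896e-02,  1.37226214e+00,  9.38149089e-06,
        1.68359189e+00, -1.03128389e-01]), 'qvel': array([-1.14640700e-03,  9.75630926e-04,  6.98225676e-04,  3.95407212e-05,
        1.29339204e-03,  1.04622382e-03]), 'joint_torque': array([ 1.44243735e-03, -3.40201557e+01, -3.02417886e+01,  7.16631766e-02,
        3.33473738e-02, -1.84808591e-04]), 'tool_pos': array([0.16484849, 0.52416567, 0.21831098]), 'ee_rot': array([-3.13940872e+00, -2.35401087e-04,  2.83682287e+00]), 'wrist_force': array([-0.25837442,  0.71017332, -0.18809836]), 'wrist_torque': array([-0.02022829,  0.01964283,  0.0005886 ]), 'width': 0.09390749352024137}
scene {'fx': 488.45088293899363, 'fy': 488.45088293899363, 'cx': 258.5075624948658, 'cy': 190.46413187617378, 'rvec': array([ 0.81274278,  2.40630758, -1.3201255 ]), 'tvec': array([ 0.46446948, -0.03713253,  1.92472769])}
top {'fx': 460.150953953162, 'fy': 460.150953953162, 'cx': 258.7160180274131, 'cy': 194.03411586173107, 'rvec': array([ 2.15230269, -2.07350344,  0.22129247]), 'tvec': array([-0.09332298,  0.55055189,  1.23191268])}
wrist {'fx': 297.3186396354542, 'fy': 297.3186396354542, 'cx': 257.06915427753796, 'cy': 194.15865438787088, 'rvec': array([-2.34860228, -1.72573071, -0.23142752]), 'tvec': array([-0.54981844, -0.02716754,  0.39066249])}
```

View pics/scene0.png

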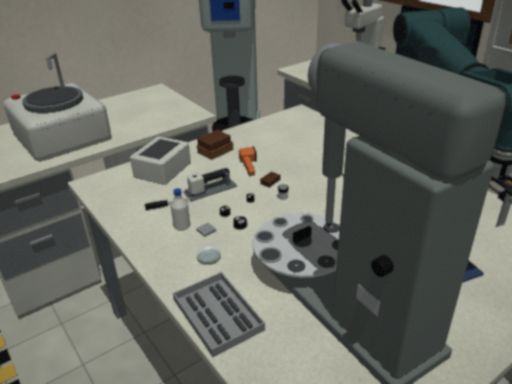

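View pics/top0.png

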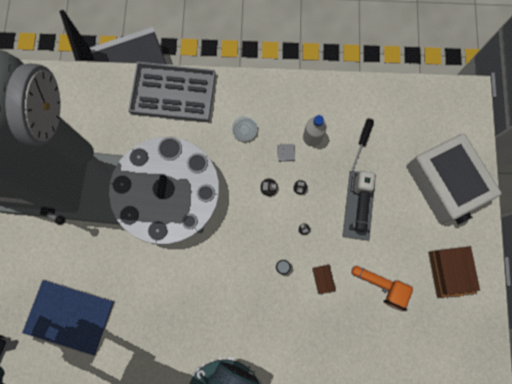

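View pics/wrist0.png

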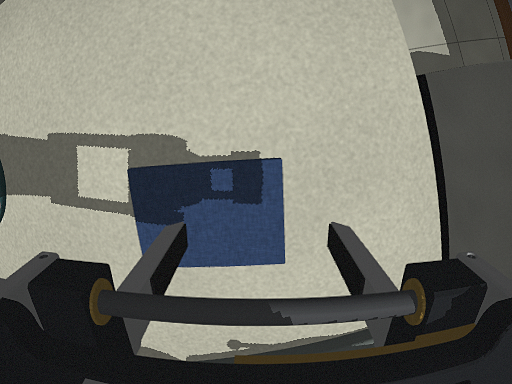

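```bash
cat > h.py <<'E'
import numpy as np, cv2
from scipy.spatial.transform import Rotation as R
from bench import robot, optics, job
def cam(n):
    c=optics.get_calibration(n)
    K=np.array([[c['fx'],0,c['cx']],[0,c['fy'],c['cy']],[0,0,1]])
    return c,K,R.from_rotvec(c['rvec']).as_matrix(),np.array(c['tvec'])
def bp(n,u,v,z,c=None):
    c,K,Rm,t=c or cam(n)
    x=(u-c['cx'])/c['fx'];y=(v-c['cy'])/c['fy']
    if n=='wrist':
        r=np.hypot(x,y); d=np.array([np.sin(r)*x/max(r,1e-9),np.sin(r)*y/max(r,1e-9),np.cos(r)])
    else: d=np.array([x,y,1])
    o=-Rm.T@t; d=Rm.T@d
    return o+d*(z-o[2])/d[2]
def pj(n,p,c=None):
    c,K,Rm,t=c or cam(n)
    q=Rm@np.array(p)+t
    if n=='wrist':
        th=np.arctan2(np.hypot(q[0],q[1]),q[2]); r=np.hypot(q[0],q[1])
        return np.array([c['cx']+c['fx']*th*q[0]/r,c['cy']+c['fy']*th*q[1]/r])
    return np.array([c['cx']+c['fx']*q[0]/q[2],c['cy']+c['fy']*q[1]/q[2]])
def snap(n,f,crop=None,s=1):
    im=optics.snapshot(n)[:,:,::-1]
    cv2.imwrite(f'pics/{f}_raw.png',im)
    if crop: im=im[crop[1]:crop[3],crop[0]:crop[2]]
    im=cv2.resize(im,None,fx=s,fy=s,interpolation=cv2.INTER_CUBIC)
    cv2.imwrite(f'pics/{f}.png',im)
E
python3 - <<'E'
from h import *
c=cam('top'); print(-c[2].T@c[3])
for n,u,v,z in [('a',269,187,.025),('b',300,187,.025),('c',304,229,.025),('axis',164,189,.139),('L?',170,148,.1),('cradle',362,205,.058),('loupe',284,267,.04),('case',324,279,.02),('bottle',316,130,.1),('block',286,152,.012),('dish',245,130,.01),('tray',172,92,.02)]:
    print(n,bp('top',u,v,z,c).round(3))
im=cv2.imread('pics/top0.png')
cv2.imwrite('pics/t1.png',cv2.resize(im[120:320,90:260],None,fx=3.5,fy=3,interpolation=cv2.INTER_CUBIC)[:600])
cv2.imwrite('pics/t2.png',cv2.resize(im[100:300,240:420],None,fx=3,fy=3,interpolation=cv2.INTER_CUBIC))
E
```

```text
[ 0.28889314 -0.07528427  1.31920372]
a [ 0.582 -0.102  0.025]
b [ 0.586 -0.191  0.025]
c [ 0.464 -0.204  0.025]
axis [0.541 0.176 0.139]
L? [0.665 0.177 0.1  ]
cradle [ 0.533 -0.362  0.058]
loupe [ 0.355 -0.15   0.04 ]
case [ 0.327 -0.263  0.02 ]
bottle [ 0.733 -0.226  0.1  ]
block [ 0.693 -0.149  0.012]
dish [ 0.758 -0.024  0.01 ]
tray [0.866 0.201 0.02 ]
```

View pics/t1.png

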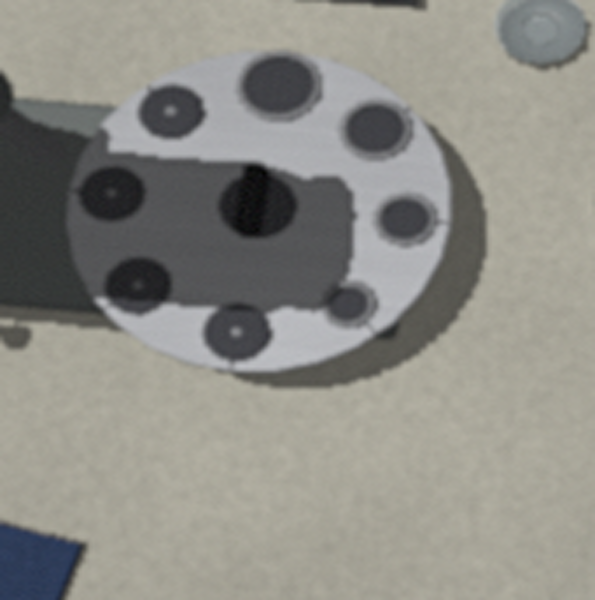

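View pics/t2.png

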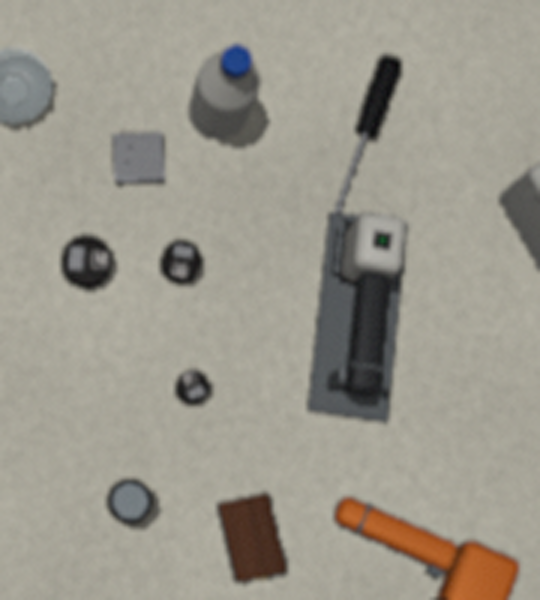

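```bash
python3 - <<'E'
from h import *
o=robot.get_obs(); c=cam('wrist')
Rt=R.from_euler('xyz',o['ee_rot']).as_matrix()
print('cam in tool',Rt.T@((-c[2].T@c[3])-o['tool_pos'])); print((c[2]@Rt).round(3))
print(o['time'])
# fit ellipse of scene known things: project nests
ax=bp('top',164,189,.115); print(ax)
E
```

```text
cam in tool [ 0.07836772  0.00062052 -0.16428369]
[[ 0.001  1.    -0.   ]
 [-0.964  0.001 -0.266]
 [-0.266  0.     0.964]]
0.15
[0.5457142  0.18102462 0.115     ]
```

```bash
cat >> h.py <<'E'
def mv(*tg, base=None):
    """target x,y,z,yaw(down) -> tool shift cm and rotvec from measured pose (or base=(pos,eul))"""
    o=robot.get_obs(); p,e=(o['tool_pos'],o['ee_rot']) if base is None else base
    Rt=R.from_euler('xyz',e)
    for t in tg:
        s=Rt.inv().apply(np.array(t[:3])-p)*100
        r=(Rt.inv()*R.from_euler('xyz',[np.pi,0,t[3]])).as_rotvec()
        print(t,'->',s.round(2).tolist(),r.round(3).tolist())
E
python3 - <<'E'
from h import *
mv((.36,.25,.26,2.0),(.54,-.08,.24,1.571))
E
```

```text
(0.36, 0.25, 0.26, 2.0) -> [-26.84, -20.32, -4.11] [-0.002, 0.001, 0.837]
(0.54, -0.08, 0.24, 1.571) -> [-53.91, -46.39, -2.07] [-0.002, 0.001, 1.266]
```

Emit:
{"method": "apply_moves", "body": {
  "moves": [
    [[-3,-2,-0.5],[0,0,0.1],1],
    [[-6,-4.5,-1],[0,0,0.2],1],
    [[-9,-7,-1.5],[0,0,0.3],1],
    [[-12,-9.5,-2],[0,0,0.4],1],
    [[-15,-12,-2],[0,0,0.5],1],
    [[-18,-14.5,-2],[0,0,0.6],1],
    [[-21,-17,-2],[0,0,0.7],1],
    [[-24,-19.5,-2],[0,0,0.8],1],
    [[-27,-22,-2],[0,0,0.9],1],
    [[-30,-24.5,-2],[0,0,1.0],1]
  ]
}}

```text
time: 0.98
tool_pos: [0.3781, 0.1991, 0.2394]
ee_rot: [3.141, -0.0, 1.832]
wrist_force: [0.6, 0.4, -0.0]
width: 0.0941
```

```bash
python3 - <<'E'
from h import *
print(robot.get_obs()['tool_pos'],robot.get_obs()['ee_rot'])
mv((.54,-.06,.24,1.571))
E
```

```text
[0.37812102 0.19912607 0.23935743] [ 3.14139225e+00 -1.65050792e-04  1.83205338e+00]
(0.54, -0.06, 0.24, 1.571) -> [-29.21, 8.95, -0.07] [0.0, -0.0, 0.261]
```

Emit:
{"method": "apply_moves", "body": {
  "moves": [
    [[-3,1,0],[0,0,0.03],1],
    [[-6,2,0],[0,0,0.06],1],
    [[-9,3,0],[0,0,0.09],1],
    [[-12,4,0],[0,0,0.12],1],
    [[-15.5,5,0],[0,0,0.15],1],
    [[-19,6,0],[0,0,0.18],1],
    [[-22.5,7,0],[0,0,0.21],1],
    [[-26,8,0],[0,0,0.24],1],
    [[-29.2,8.95,0],[0,0,0.261],1],
    [[-29.2,8.95,0],[0,0,0.261],1]
  ]
}}

```text
time: 1.82
tool_pos: [0.5425, -0.0623, 0.2376]
ee_rot: [-3.14, 0.002, 1.569]
wrist_force: [-0.5, -0.0, -1.0]
width: 0.0937
```

```bash
python3 - <<'E'
from h import *
o=robot.get_obs();print(o['tool_pos'],o['ee_rot'])
snap('wrist','w1',None,1.5)
snap('top','tt1',(90,100,420,300),2.2)
E
```

```text
[ 0.54250784 -0.06228215  0.23759634] [-3.13997711e+00  2.02074545e-03  1.56922838e+00]
```

View pics/w1.png

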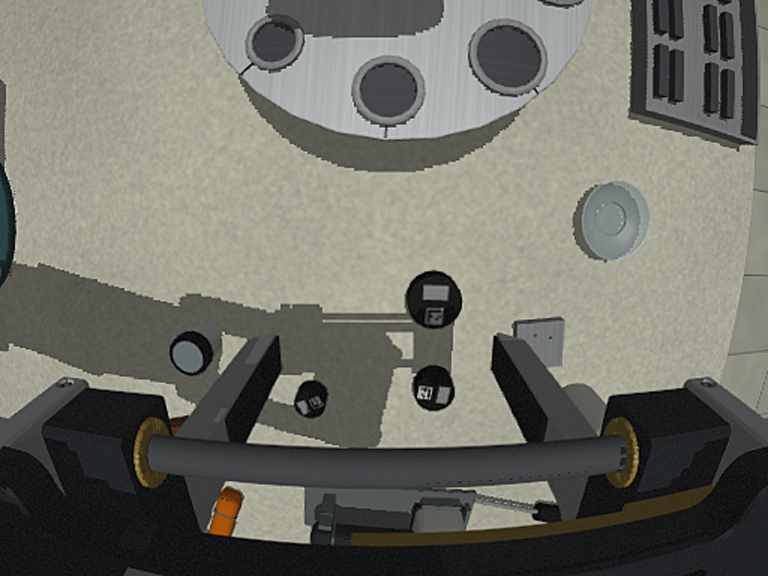

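```bash
cat >> h.py <<'E'
from scipy.optimize import minimize
def hullmask(n,x,y,r,z0,z1,c,shape=(384,512),s=4):
    a=np.linspace(0,2*np.pi,48,endpoint=False)
    P=[pj(n,(x+r*np.cos(t),y+r*np.sin(t),z),c) for z in (z0,z1) for t in a]
    h=cv2.convexHull((np.array(P)*16+0).astype(np.int32))
    m=np.zeros(shape,np.uint8); cv2.fillConvexPoly(m,h,255,cv2.LINE_AA,4)
    return m/255.
def fitpuck(n,im,u,v,c,thr=60,z0=0,z1=.025,r0=.02,win=40):
    g=im.max(axis=2).astype(np.uint8)
    m=(g<thr).astype(np.uint8)
    # fill holes
    k,l,st,ce=cv2.connectedComponentsWithStats(m)
    u,v=int(u),int(v)
    best=max(range(1,k),key=lambda i:(st[i,4] if np.hypot(*(ce[i]-[u,v]))<15 and st[i,4]<6000 else 0))
    b=(l==best).astype(np.uint8)
    cs,_=cv2.findContours(b,cv2.RETR_EXTERNAL,cv2.CHAIN_APPROX_NONE)
    f=np.zeros_like(b); cv2.drawContours(f,cs,-1,1,-1)
    f=f.astype(float)
    p0=bp(n,*ce[best],(z0+z1)/2,c)
    def cost(q): return np.abs(hullmask(n,q[0]*.01,q[1]*.01,q[2]*.01,z0,z1,c)-f).sum()
    r=minimize(cost,[p0[0]*100,p0[1]*100,r0*100],method='Nelder-Mead',options=dict(initial_simplex=None,xatol=.005,fatol=.1))
    return r.x/100,r.fun,f.sum()
E
python3 - <<'E'
from h import *
im=cv2.imread('pics/w1_raw.png'); c=cam('wrist')
for nm,u,v in [('L',433,300),('M',433,387),('S',311,398)]:
    for thr in (45,60):
        print(nm,thr,fitpuck('wrist',im,u/1.5,v/1.5,c,thr))
for nm,u,v in [('L',433,316),('M',425,393),('S',316,402)]: print('label',nm,bp('wrist',u/1.5,v/1.5,.025,c).round(4))
for nm,u,v in [('nL',507,55),('nM',387,90),('nS',274,43)]: print(nm,bp('wrist',u/1.5,v/1.5,.1,c).round(4))
E
```

```text
L 45 (array([ 0.58316607, -0.09454105,  0.02306618]), np.float64(36.84313725490196), np.float64(1104.0))
L 60 (array([ 0.58309239, -0.09456996,  0.02317194]), np.float64(37.26274509803922), np.float64(1119.0))
M 45 (array([ 0.58673815, -0.1850901 ,  0.01791332]), np.float64(30.0), np.float64(651.0))
M 60 (array([ 0.58680786, -0.18507772,  0.01832353]), np.float64(31.572549019607845), np.float64(671.0))
S 45 (array([ 0.46482536, -0.19952736,  0.01395071]), np.float64(23.235294117647058), np.float64(431.0))
S 60 (array([ 0.46513236, -0.19938218,  0.0142995 ]), np.float64(24.149019607843137), np.float64(444.0))
label L [ 0.5823 -0.1068  0.025 ]
label M [ 0.5779 -0.1849  0.025 ]
label S [ 0.4724 -0.1962  0.025 ]
nL [0.6225 0.1053 0.1   ]
nM [0.5402 0.076  0.1   ]
nS [0.4625 0.1132 0.1   ]
```

```bash
cat >> h.py <<'E'
import pickle
def snap(n,f,crop=None,s=1):
    c=cam(n); o=robot.get_obs()
    im=np.ascontiguousarray(optics.snapshot(n)[:,:,::-1])
    pickle.dump((im,c,o),open(f'pics/{f}.pkl','wb'))
    k=im if not crop else im[crop[1]:crop[3],crop[0]:crop[2]]
    cv2.imwrite(f'pics/{f}.png',cv2.resize(k,None,fx=s,fy=s,interpolation=cv2.INTER_CUBIC))
    return im,c,o
def load(f): return pickle.load(open(f'pics/{f}.pkl','rb'))
E
python3 - <<'E'
from h import *
im,c,o=snap('wrist','w2',None,1.5)
print(o['tool_pos'],o['ee_rot'])
for nm,u,v in [('L',433,300),('M',433,387),('S',311,398)]:
        print(nm,fitpuck('wrist',im,u/1.5,v/1.5,c,60))
im,c,o=snap('top','tt2',None,1.5)
for nm,u,v in [('L',269,187),('M',300,187),('S',304,229)]:
        print(nm,fitpuck('top',im,u,v,c,70))
E
```

```text
[ 0.54074534 -0.05812859  0.23836129] [-3.13931863e+00 -1.00522320e-03  1.57381955e+00]
L (array([ 0.58474233, -0.09929498,  0.02318083]), np.float64(35.470588235294116), np.float64(1106.0))
M (array([ 0.58797733, -0.18999725,  0.01818098]), np.float64(29.141176470588235), np.float64(663.0))
S (array([ 0.46637831, -0.20355095,  0.01426539]), np.float64(22.619607843137253), np.float64(442.0))
L (array([ 0.58183192, -0.11688132,  0.00624253]), np.float64(29.474509803921567), np.float64(55.0))
M (array([ 0.58694342, -0.19092298,  0.01515518]), np.float64(51.831372549019605), np.float64(103.0))
S (array([ 0.46662474, -0.20599357,  0.01141984]), np.float64(19.843137254901958), np.float64(83.0))
```

View pics/tt2.png

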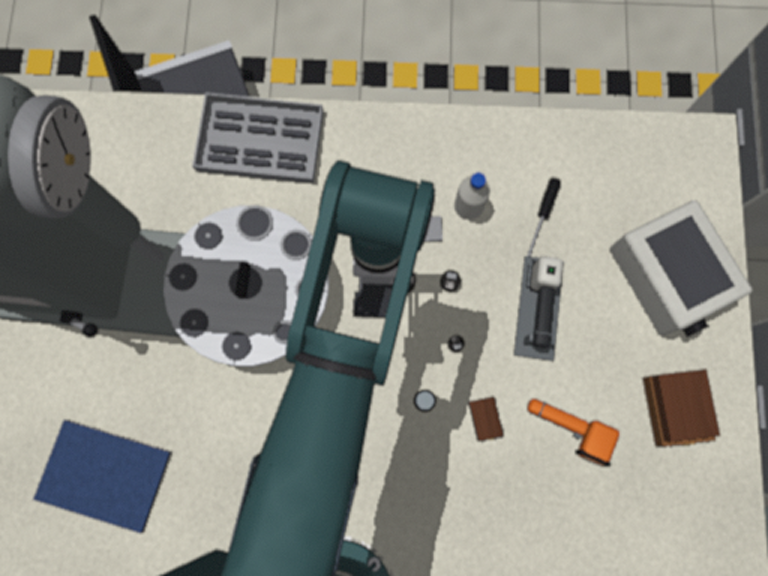

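```bash
cat >> h.py <<'E'
def circ(n,x,y,r,z,c):
    a=np.linspace(0,2*np.pi,48,endpoint=False)
    h=np.array([pj(n,(x+r*np.cos(t),y+r*np.sin(t),z),c) for t in a])
    m=np.zeros((384,512),np.uint8); cv2.fillConvexPoly(m,(h*16).astype(np.int32),255,cv2.LINE_AA,4)
    return m/255.
RI=dict(L=.028,M=.023,S=.019,XS=.0155)
ANG=dict(L=0,M=-np.pi/4,S=-np.pi/2,XS=-3*np.pi/4)
def nestpos(ax,th,k): return ax+.115*np.array([np.cos(th+ANG[k]),np.sin(th+ANG[k])])
def fitnest(n,im,c,ax0,th,k,lo=70,show=False):
    p=nestpos(np.array(ax0),th,k)
    u,v=pj(n,(*p,.095),c)
    g=im.max(axis=2).astype(float)
    near=circ(n,*p,RI[k]+.012,.1,c)>0.5
    b=((g<lo+40)&near).astype(np.uint8)
    kk,l,st,ce=cv2.connectedComponentsWithStats(b)
    if kk<2: return None
    i=1+np.argmax(st[1:,4]); cs,_=cv2.findContours((l==i).astype(np.uint8),cv2.RETR_EXTERNAL,cv2.CHAIN_APPROX_NONE)
    f=np.zeros((384,512),np.uint8); cv2.drawContours(f,cs,-1,1,-1); f=f.astype(float)
    def cost(q):
        x,y=q[0]*.01,q[1]*.01;r=q[2]*.01
        return np.abs(np.minimum(circ(n,x,y,r,.095,c),circ(n,x,y,r,.1,c))-f).sum()
    r=minimize(cost,[p[0]*100,p[1]*100,RI[k]*100],method='Nelder-Mead')
    return (r.x/100).round(4),round(r.fun,1),f.sum()
E
python3 - <<'E'
from h import *
im,c,o=load('w2')
g=im.max(axis=2)
for k in ('M','S','XS'):
    u,v=pj('wrist',(*nestpos(np.array([.543,.182]),0,k),.095),c); print(k,u,v,g[int(v),int(u)], g[int(v),int(u)-30:int(u)+31:3])
    print(fitnest('wrist',im,c,(.543,.184),0,k,60))
E
```

```text
M 338.5084341825072 42.05345014564577 69 [166 177  86 142  82  71  70  69  73  70  69  71  69  71  69  70  67  67
  96 123 173]
(array([0.627 , 0.1011, 0.0233]), np.float64(48.5), np.float64(1396.0))
S 260.67947947349853 69.29407511453167 75 [175 187 191 123 127  73  77  73  76  75  75  75  76  77  75  75  66 139
 108 181 183]
(array([0.5433, 0.0728, 0.0191]), np.float64(35.7), np.float64(1107.0))
XS 182.74849360793672 40.95510081989161 68 [157 158 166 169 168 110 137  84  66  67  68  71  67  67  60 121 105 168
 174 181 171]
(array([0.4646, 0.1125, 0.0164]), np.float64(231.4), np.float64(869.0))
```

View pics/w2.png

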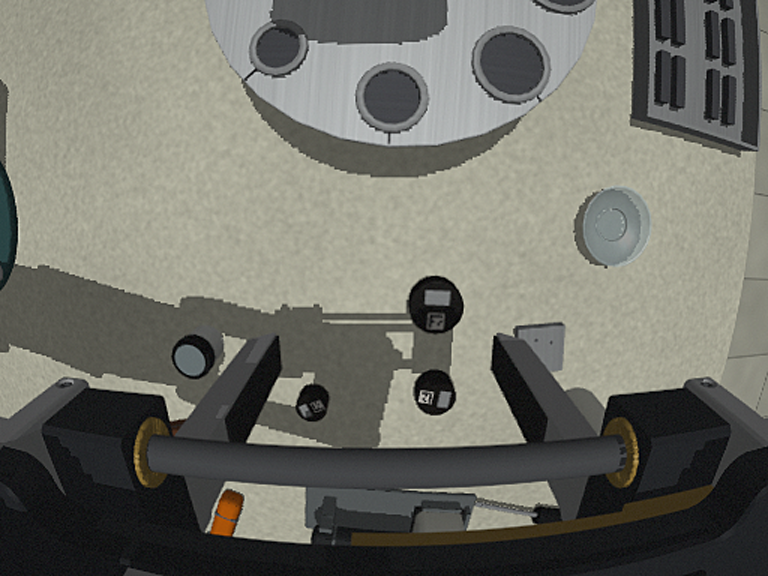

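```bash
python3 - <<'E'
from h import *
mv((.5845,-.0995,.09,1.571),(.5845,-.0995,.023,1.571))
E
```

```text
(0.5845, -0.0995, 0.09, 1.571) -> [-4.33, 4.4, 14.92] [-0.001, -0.001, 0.006]
(0.5845, -0.0995, 0.023, 1.571) -> [-4.34, 4.4, 21.62] [-0.001, -0.001, 0.006]
```

Emit:
{"method": "apply_moves", "body": {
  "moves": [
    [[-1,1,2.5],[0,0,0],1],
    [[-2,2,5],[0,0,0],1],
    [[-3,3,7.5],[0,0,0],1],
    [[-4,4,10],[0,0,0],1],
    [[-4.3,4.4,12.5],[0,0,0],1],
    [[-4.3,4.4,14.2],[0,0,0],1],
    [[-4.3,4.4,14.9],[0,0,0],1],
    [[-4.3,4.4,14.9],[0,0,0],1],
    [[-4.3,4.4,14.9],[0,0,0],1],
    [[-4.3,4.4,14.9],[0,0,0],1]
  ]
}}

```text
time: 2.85
tool_pos: [0.586, -0.0996, 0.0927]
ee_rot: [3.138, 0.001, 1.577]
wrist_force: [0.7, 0.1, 0.0]
width: 0.0941
```

```bash
python3 - <<'E'
from h import *
im,c,o=snap('wrist','w3',None,1.5)
print(o['tool_pos'],o['ee_rot'],o['qvel'].round(3))
u,v=pj('wrist',(.5845,-.0995,.0125),c);print(u,v)
print(fitpuck('wrist',im,u,v,c,60))
mv((.5845,-.0995,.023,1.571))
E
```

```text
[ 0.58600208 -0.09960711  0.09269801] [3.13807893e+00 8.17919519e-04 1.57687551e+00] [-0.006 -0.004 -0.01  -0.    -0.002 -0.001]
255.599145982548 206.04891337505367
(array([ 0.584974  , -0.09932913,  0.02359414]), np.float64(56.92156862745098), np.float64(2848.0))
(0.5845, -0.0995, 0.023, 1.571) -> [0.04, -0.19, 6.99] [0.004, 0.001, 0.006]
```

View pics/w3.png

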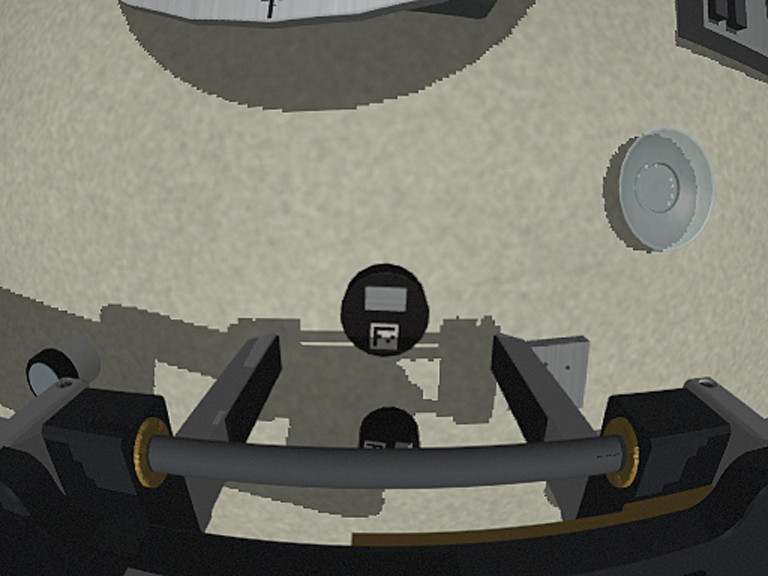

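Emit:
{"method": "apply_moves", "body": {
  "moves": [
    [[0,0,2.5],[0,0,0],1],
    [[0,-0.1,4.5],[0,0,0],1],
    [[0,-0.1,6],[0,0,0],1],
    [[0,-0.1,7],[0,0,0],1],
    [[0,-0.1,7],[0,0,0],1],
    [[0,-0.1,7],[0,0,0],0.3],
    [[0,-0.1,7],[0,0,0],0.3],
    [[0,-0.1,7],[0,0,0],0.3],
    [[0,-0.1,7],[0,0,0],0.3],
    [[0,-0.1,7],[0,0,0],0.3]
  ]
}}

```text
time: 3.73
tool_pos: [0.5847, -0.1002, 0.0215]
ee_rot: [3.14, 0.0, 1.576]
wrist_force: [0.3, -0.6, 0.7]
width: 0.0641
```

Emit:
{"method": "apply_moves", "body": {
  "moves": [
    [[0,0,0],[0,0,0],0.2],
    [[0,0,0],[0,0,0],0.2],
    [[0,0,0],[0,0,0],0.2],
    [[0,0,0],[0,0,0],0.2],
    [[0,0,0],[0,0,0],0.2],
    [[0,0,-1],[0,0,0],0.2],
    [[0,0,-3],[0,0,0],0.2],
    [[0,0,-6],[0,0,0],0.2],
    [[0,0,-9],[0,0,0],0.2],
    [[0,0,-12],[0,0,0],0.2]
  ]
}}

```text
time: 4.57
tool_pos: [0.5832, -0.0999, 0.1415]
ee_rot: [-3.14, -0.0, 1.576]
wrist_force: [0.6, 0.7, -1.2]
width: 0.0493
```

```bash
python3 - <<'E'
from h import *
ax=np.array([.551,.1875]);th=np.radians(-3.8)
print(nestpos(ax,th,'L'))
p=nestpos(ax,th,'L')
# top image refine
im,c,o=load('tt2')
for k in 'LMS': print(k,fitnest('top',im,c,ax,th,k,60))
im,c,o=snap('top','tt3'); 
for k in 'LMS': print(k,fitnest('top',im,c,ax,th,k,60))
mv((p[0],p[1],.17,1.571),((p[0]+.02,p[1]-.05,.19,1.571)))
E
```

```text
[0.66574717 0.1798785 ]
L (array([0.6668, 0.1802, 0.0253]), np.float64(16.7), np.float64(276.0))
M (array([0.6284, 0.1007, 0.0202]), np.float64(12.8), np.float64(186.0))
S (array([0.5415, 0.0659, 0.0243]), np.float64(85.8), np.float64(313.0))
L (array([0.6669, 0.1802, 0.0253]), np.float64(16.1), np.float64(275.0))
M (array([0.6284, 0.1007, 0.0202]), np.float64(12.8), np.float64(186.0))
S (array([0.5442, 0.0729, 0.0162]), np.float64(11.7), np.float64(128.0))
(np.float64(0.6657471688535858), np.float64(0.17987850145399997), 0.17, 1.571) -> [28.02, 8.04, -2.02] [0.011, 0.003, 0.005]
(np.float64(0.6857471688535858), np.float64(0.12987850145399998), 0.19, 1.571) -> [23.01, 10.04, -3.99] [0.011, 0.003, 0.005]
```

Emit:
{"method": "apply_moves", "body": {
  "moves": [
    [[2,0.6,-1],[0,0,0],0.2],
    [[5,1.6,-2],[0,0,0],0.2],
    [[8.5,2.6,-2.5],[0,0,0],0.2],
    [[12,3.6,-2.5],[0,0,0],0.2],
    [[15.5,4.6,-2.5],[0,0,0],0.2],
    [[19,5.6,-2.5],[0,0,0],0.2],
    [[22.5,6.6,-2.5],[0,0,0],0.2],
    [[25.5,7.5,-2.5],[0,0,0],0.2],
    [[27.5,8,-2.5],[0,0,0],0.2],
    [[28,8,-2.5],[0,0,0],0.2]
  ]
}}

```text
time: 5.45
tool_pos: [0.6623, 0.1843, 0.1643]
ee_rot: [-3.14, -0.001, 1.58]
wrist_force: [-0.4, -0.1, -1.1]
width: 0.0494
```

```bash
python3 - <<'E'
from h import *
im,c,o=snap('wrist','w4',None,1.5)
print(o['tool_pos'],o['ee_rot'],o['qvel'].round(3))
E
```

```text
[0.66234537 0.18429317 0.16431693] [-3.14005990e+00 -1.27909441e-03  1.58014750e+00] [ 0.039  0.006 -0.012 -0.047  0.027  0.057]
```

View pics/w4.png

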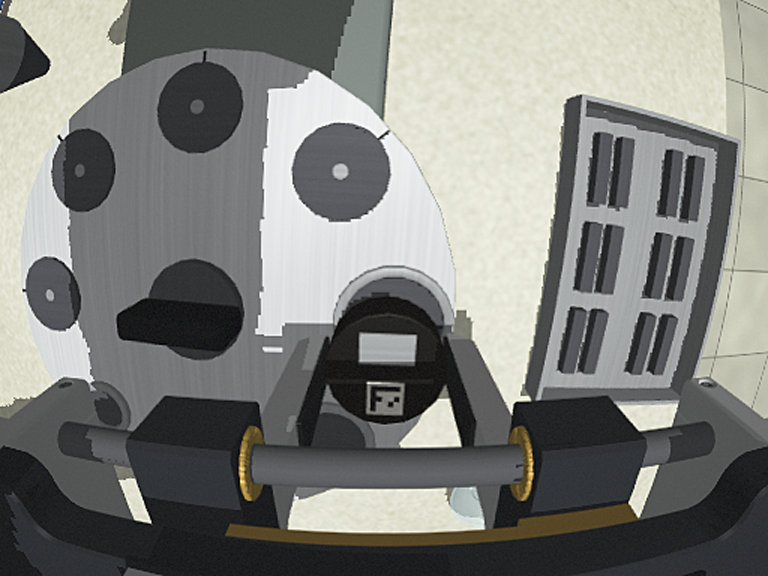

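```bash
python3 - <<'E'
from h import *
im,c,o=load('w4'); tp=o['tool_pos']
z=tp[2]+.0035
l=bp('wrist',385/1.5,399/1.5,z,c); s=bp('wrist',387.5/1.5,348/1.5,z,c)
print(l-tp,s-tp)
E=[bp('wrist',u/1.5,v/1.5,z,c)[:2]-tp[:2] for u,v in [(332,338),(448,338),(388,297)]]
print(E)
o=robot.get_obs();print(o['tool_pos'],o['ee_rot'])
mv((.666,.180,.130,1.571),(.666,.180,.1185,1.571))
E
```

```text
[-0.00053668 -0.0118296   0.0035    ] [0.00021214 0.01099034 0.0035    ]
[array([-0.02141482,  0.01485081]), array([0.02372063, 0.01533095]), array([0.00015646, 0.03170953])]
[0.66204758 0.18315148 0.16443626] [-3.13977291e+00 -4.30208239e-04  1.57945145e+00]
(0.666, 0.18, 0.13, 1.571) -> [-0.32, 0.4, 3.44] [-0.002, -0.0, 0.008]
(0.666, 0.18, 0.1185, 1.571) -> [-0.32, 0.4, 4.59] [-0.002, -0.0, 0.008]
```

Emit:
{"method": "apply_moves", "body": {
  "moves": [
    [[-0.1,0.2,1],[0,0,0],0.2],
    [[-0.3,0.4,2],[0,0,0.005],0.2],
    [[-0.3,0.4,2.6],[0,0,0.005],0.2],
    [[-0.3,0.4,2.6],[0,0,0.005],0.2],
    [[-0.3,0.4,2.6],[0,0,0.005],0.2],
    [[-0.3,0.4,2.6],[0,0,0.005],0.2],
    [[-0.3,0.4,2.6],[0,0,0.005],0.2],
    [[-0.3,0.4,2.6],[0,0,0.005],0.2],
    [[-0.3,0.4,2.6],[0,0,0.005],0.2],
    [[-0.3,0.4,2.6],[0,0,0.005],0.2]
  ]
}}

```text
time: 6.33
tool_pos: [0.6668, 0.1774, 0.1399]
ee_rot: [3.141, -0.0, 1.571]
wrist_force: [1.0, -1.1, -2.4]
width: 0.0497
```

```bash
python3 - <<'E'
from h import *
im,c,o=snap('wrist','w5',(150,130,362,300),3.5)
print(o['tool_pos'],o['ee_rot'],o['qvel'].round(3))
mv((.666,.180,.1185,1.571))
E
```

```text
[0.66679486 0.1774348  0.13994388] [ 3.14085259e+00 -1.94588658e-04  1.57089365e+00] [ 0.     0.003  0.001  0.001 -0.     0.001]
(0.666, 0.18, 0.1185, 1.571) -> [0.25, -0.08, 2.13] [0.001, -0.0, -0.0]
```

View pics/w5.png

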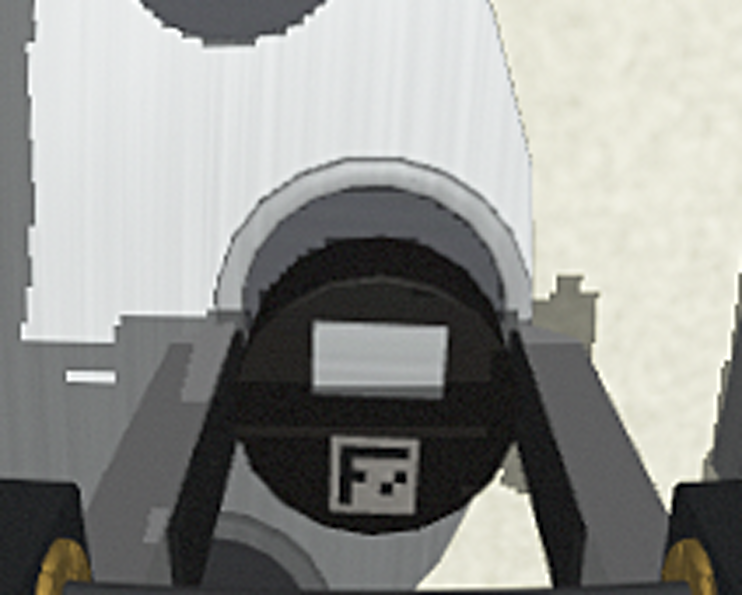

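```bash
python3 - <<'E'
from h import *
im,c,o=load('w5'); tp=o['tool_pos']
def fit(pts,r,z):
    P=np.array([bp('wrist',150+u/3.5,130+v/3.5,z,c)[:2] for u,v in pts])
    f=minimize(lambda q:((np.hypot(*(P-q).T)-r)**2).sum()*1e6,P.mean(0)-[0,.02],method='Nelder-Mead',options=dict(xatol=1e-6,fatol=1e-6)); return f.x,(np.hypot(*(P-f.x).T)-r)*1e3
print(fit([(215,300),(230,250),(270,200),(320,167),(373,157),(430,167),(480,200),(515,250),(530,300)],.034,.1))
print(fit([(243,290),(260,250),(300,208),(373,186),(440,205),(485,245),(504,290)],.028,.1))
z=tp[2]+.0035
print(fit([(262,330),(300,294),(373,276),(450,292),(490,325),(246,455),(300,510),(373,533),(440,512),(500,460)],.025,z), tp)
E
```

```text
(array([0.66597979, 0.17872748]), array([-0.55239177, -0.77219473, -0.73590683,  0.38550941,  0.73704828,
        0.647102  , -0.21610397, -0.97268238, -0.79636091]))
(array([0.66609992, 0.17915471]), array([-0.0677999 , -0.30098249,  0.06754696,  0.33546842, -0.14017975,
       -0.11678029, -0.12141416]))
(array([0.66648283, 0.17861077]), array([-1.10418094, -0.59737912, -0.84813319, -0.39841185, -0.46502005,
       -0.639368  , -0.78493556, -0.07317121, -1.48071135, -1.03386119])) [0.66679486 0.1774348  0.13994388]
```

Emit:
{"method": "apply_moves", "body": {
  "moves": [
    [[0.05,0,0.7],[0,0,0],0.2],
    [[0.05,0,1.4],[0,0,0],0.2],
    [[0.05,0,1.9],[0,0,0],0.2],
    [[0.05,0,2.2],[0,0,0],0.2],
    [[0.05,0,2.2],[0,0,0],0.2],
    [[0.05,0,2.2],[0,0,0],0.2],
    [[0.05,0,2.2],[0,0,0],0.2],
    [[0.05,0,2.2],[0,0,0],0.7],
    [[0.05,0,2.2],[0,0,0],0.7],
    [[0.05,0,2.2],[0,0,0],0.7]
  ]
}}

```text
time: 7.22
tool_pos: [0.667, 0.1779, 0.1181]
ee_rot: [3.141, -0.0, 1.571]
wrist_force: [-0.2, 0.1, 0.1]
width: 0.0644
```

Emit:
{"method": "apply_moves", "body": {
  "moves": [
    [[0,0,-0.5],[0,0,0],0.7],
    [[0,0,-1.5],[0,0,0],0.7],
    [[0,0,-4],[0,0,0],0.7],
    [[0,0,-7],[0,0,0],0.8],
    [[-1,-0.2,-9.5],[0,0,0],0.8],
    [[-3.5,-1,-11],[0,0,0],0.8],
    [[-7,-2,-11],[0,0,0],0.8],
    [[-10.5,-3,-11],[0,0,0],0.8],
    [[-14,-4,-11],[0,0,0],0.8],
    [[-17.5,-5,-11],[0,0,0],0.8]
  ]
}}

```text
time: 8.05
tool_pos: [0.6163, 0.0016, 0.2293]
ee_rot: [3.139, 0.0, 1.571]
wrist_force: [0.5, -0.5, -0.5]
width: 0.0753
```

```bash
python3 - <<'E'
from h import *
im,c,o=snap('wrist','w6',None,1.5)
print(o['tool_pos'],o['ee_rot'],o['qvel'].round(3))
for nm,q in [('M',(.588,-.19,.0125)),('S',(.466,-.204,.0125))]:
    u,v=pj('wrist',q,c);print(u,v)
    print(fitpuck('wrist',im,u,v,c,60))
mv((.588,-.190,.09,1.571))
E
```

```text
[0.61632195 0.00155577 0.22932872] [3.13896369e+00 2.09873204e-04 1.57148383e+00] [-0.696 -0.298  0.365 -0.003 -0.071 -0.682]
238.56203168126186 296.9497180761587
(array([ 7.43068552e-01, -3.33583466e-01,  6.04224857e-05]), np.float64(19.298039215686273), np.float64(1.0))
163.74324137857388 300.6529024001597
(array([ 5.66809768e-01, -3.24320906e-01, -3.17095238e-05]), np.float64(19.5921568627451), np.float64(1.0))
(0.588, -0.19, 0.09, 1.571) -> [-18.38, -2.58, 14.07] [0.001, 0.006, -0.007]
```

View pics/w6.png

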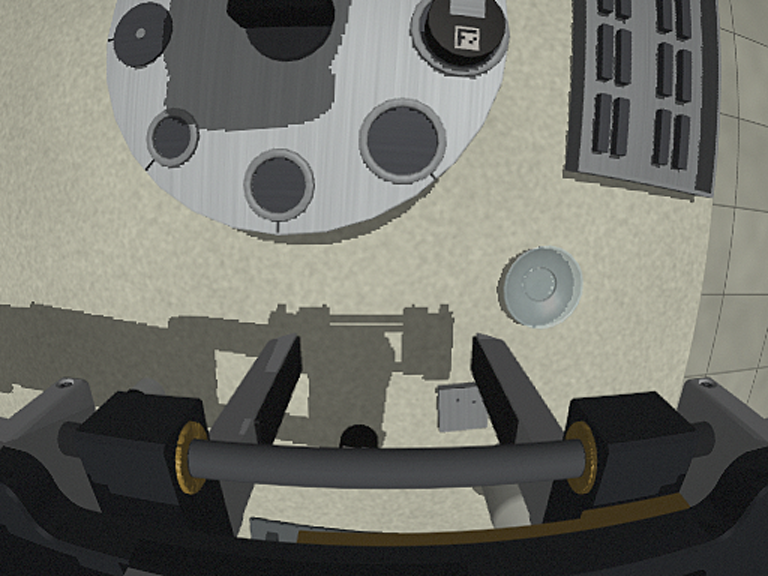

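Emit:
{"method": "apply_moves", "body": {
  "moves": [
    [[-3.5,-0.5,0.5],[0,0,0],0.9],
    [[-7,-1,2],[0,0,0],0.9],
    [[-10.5,-1.5,4],[0,0,0],0.9],
    [[-14,-2,6],[0,0,0],0.9],
    [[-17,-2.5,9],[0,0,0],0.9],
    [[-19,-2.7,11.5],[0,0,0],0.9],
    [[-19.2,-2.7,12.5],[0,0,0],0.9],
    [[-19.2,-2.7,12.5],[0,0,0],0.9],
    [[-19.2,-2.7,12.5],[0,0,0],0.9],
    [[-19.2,-2.7,12.5],[0,0,0],0.9]
  ]
}}

```text
time: 8.93
tool_pos: [0.5912, -0.1883, 0.105]
ee_rot: [3.138, 0.001, 1.572]
wrist_force: [0.8, -0.1, -0.3]
width: 0.0848
```

```bash
python3 - <<'E'
from h import *
im,c,o=snap('wrist','w7',None,1.5)
print(o['tool_pos'],o['ee_rot'],o['qvel'].round(3))
for nm,q in [('M',(.588,-.19,.0125))]:
    u,v=pj('wrist',q,c);print(u,v)
    p=fitpuck('wrist',im,u,v,c,60)
    print(p)
mv((p[0][0],p[0][1],.023,1.571))
E
```

```text
[ 0.59124431 -0.18826403  0.10498331] [3.13784190e+00 8.81228447e-04 1.57230132e+00] [ 0.008 -0.009 -0.009 -0.004 -0.005 -0.003]
253.67313685614982 203.8023476693915
(array([ 0.58815661, -0.19065717,  0.01858759]), np.float64(48.082352941176474), np.float64(1703.0))
(np.float64(0.5881566141107311), np.float64(-0.1906571742883704), 0.023, 1.571) -> [-0.24, -0.36, 8.23] [0.004, 0.001, 0.002]
```

View pics/w7.png

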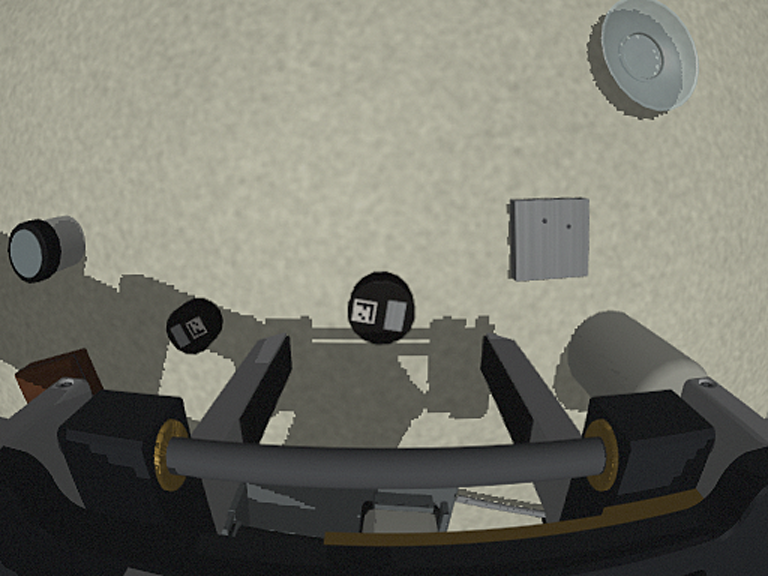

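Emit:
{"method": "apply_moves", "body": {
  "moves": [
    [[-0.1,-0.1,2.5],[0,0,0],0.8],
    [[-0.2,-0.25,5],[0,0,0],0.8],
    [[-0.25,-0.25,7],[0,0,0],0.8],
    [[-0.25,-0.25,8.2],[0,0,0],0.7],
    [[-0.25,-0.25,8.2],[0,0,0],0.6],
    [[-0.25,-0.25,8.2],[0,0,0],0.1],
    [[-0.25,-0.25,8.2],[0,0,0],0.1],
    [[-0.25,-0.25,8.2],[0,0,0],0.1],
    [[-0.25,-0.25,8.2],[0,0,0],0.1],
    [[-0.25,-0.25,8.2],[0,0,0],0.1]
  ]
}}

```text
time: 9.82
tool_pos: [0.5885, -0.192, 0.0225]
ee_rot: [3.138, 0.001, 1.571]
wrist_force: [0.7, 0.3, 4.1]
width: 0.0392
```

Emit:
{"method": "apply_moves", "body": {
  "moves": [
    [[0,0,0],[0,0,0],0.1],
    [[0,0,0],[0,0,0],0.1],
    [[0,0,0],[0,0,0],0.1],
    [[0,0,0],[0,0,0],0.1],
    [[0,0,-1],[0,0,0],0.1],
    [[0,0,-3],[0,0,0],0.1],
    [[0,0,-6],[0,0,0],0.1],
    [[1,0,-9.5],[0,0,0],0.1],
    [[3.5,0.5,-12.5],[0,0,0],0.1],
    [[6.5,1,-14.5],[0,0,0],0.1]
  ]
}}

```text
time: 10.65
tool_pos: [0.5977, -0.128, 0.1694]
ee_rot: [3.138, 0.002, 1.567]
wrist_force: [1.1, -0.8, -0.3]
width: 0.0394
```

```bash
python3 - <<'E'
from h import *
mv((.628,.099,.15,1.571))
E
```

```text
(0.628, 0.099, 0.15, 1.571) -> [22.71, 2.94, 1.91] [0.004, 0.002, -0.004]
```

Emit:
{"method": "apply_moves", "body": {
  "moves": [
    [[3.5,0.5,0],[0,0,0],0.1],
    [[7,1,0],[0,0,0],0.1],
    [[10.5,1.4,0],[0,0,0],0.1],
    [[14,1.8,0],[0,0,0],0.1],
    [[17.5,2.3,0.5],[0,0,0],0.1],
    [[20.5,2.7,1],[0,0,0],0.1],
    [[22.3,2.9,1.9],[0,0,0],0.1],
    [[22.5,2.9,2.2],[0,0,0],0.1],
    [[22.5,2.9,2.2],[0,0,0],0.1],
    [[22.5,2.9,2.2],[0,0,0],0.1]
  ]
}}

```text
time: 11.48
tool_pos: [0.6258, 0.0975, 0.1432]
ee_rot: [-3.14, 0.001, 1.57]
wrist_force: [-0.8, -0.3, -0.5]
width: 0.0395
```

```bash
python3 - <<'E'
from h import *
im,c,o=snap('wrist','w8',(150,130,362,300),3.5)
print(o['tool_pos'],o['ee_rot'],o['qvel'].round(3))
E
```

```text
[0.62576865 0.09745352 0.14316727] [-3.14034128e+00  9.97684513e-04  1.57043224e+00] [-0.022 -0.012 -0.014  0.005 -0.005  0.003]
```

View pics/w8.png

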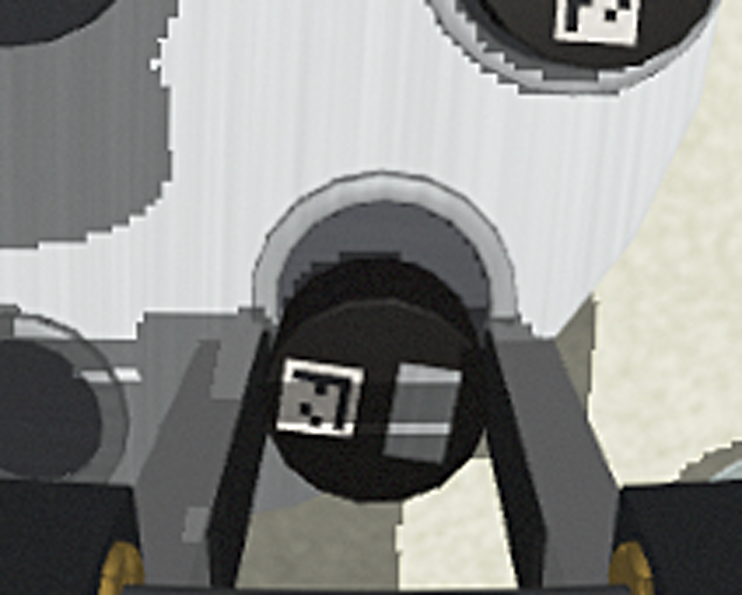

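```bash
cat >> h.py <<'E'
def fitc(c,pts,r,z,crop=(150,130),s=3.5):
    P=np.array([bp('wrist',crop[0]+u/s,crop[1]+v/s,z,c)[:2] for u,v in pts])
    f=minimize(lambda q:((np.hypot(*(P-q).T)-r)**2).sum()*1e6,P.mean(0)-[0,.02],method='Nelder-Mead',options=dict(xatol=1e-6,fatol=1e-6)); return f.x.round(4),((np.hypot(*(P-f.x).T)-r)*1e3).round(1)
E
python3 - <<'E'
from h import *
im,c,o=load('w8'); tp=o['tool_pos']
print(fitc(c,[(280,290),(303,245),(340,213),(382,201),(430,215),(470,250),(487,290)],.023,.1))
print(fitc(c,[(253,290),(280,230),(320,190),(382,170),(445,190),(490,230),(515,290)],.029,.1))
print(fitc(c,[(285,345),(330,309),(375,298),(425,310),(470,345),(310,475),(375,500),(440,475)],.020,tp[2]+.0025),tp)
E
```

```text
(array([0.6271, 0.0996]), array([-0.6, -0.8,  0.2,  0.9,  0. , -0.6, -0.7]))
(array([0.6272, 0.0998]), array([-0.9, -1.1,  0.3,  1.3, -0.1, -0.8, -0.9]))
(array([0.6256, 0.0993]), array([-1.2, -1. , -0.7, -1. , -0.9, -1.7, -0.8, -2. ])) [0.62576865 0.09745352 0.14316727]
```

Emit:
{"method": "apply_moves", "body": {
  "moves": [
    [[0.05,0.1,0.6],[0,0,0],0.1],
    [[0.05,0.15,1.2],[0,0,0],0.1],
    [[0.05,0.15,1.8],[0,0,0],0.1],
    [[0.05,0.15,2.2],[0,0,0],0.1],
    [[0.05,0.15,2.4],[0,0,0],0.1],
    [[0.05,0.15,2.4],[0,0,0],0.1],
    [[0.05,0.15,2.4],[0,0,0],0.1],
    [[0.05,0.15,2.4],[0,0,0],0.1],
    [[0.05,0.15,2.4],[0,0,0],0.1],
    [[0.05,0.15,2.4],[0,0,0],0.1]
  ]
}}

```text
time: 12.37
tool_pos: [0.6279, 0.099, 0.1199]
ee_rot: [3.141, -0.0, 1.571]
wrist_force: [-0.4, -1.3, -1.6]
width: 0.0392
```

Emit:
{"method": "apply_moves", "body": {
  "moves": [
    [[-0.05,0,0.1],[0,0,0],0.1],
    [[-0.05,0,0.17],[0,0,0],0.1],
    [[-0.05,0,0.17],[0,0,0],0.1],
    [[-0.05,0,0.17],[0,0,0],0.6],
    [[-0.05,0,0.17],[0,0,0],0.6],
    [[-0.05,0,0.17],[0,0,0],0.6],
    [[-0.05,0,-0.5],[0,0,0],0.6],
    [[-0.05,0,-2],[0,0,0],0.6],
    [[-0.05,0,-4.5],[0,0,0],0.6],
    [[-1,-1,-7.5],[0,0,0],0.7]
  ]
}}

```text
time: 13.2
tool_pos: [0.6173, 0.0899, 0.1932]
ee_rot: [-3.138, -0.001, 1.572]
wrist_force: [0.4, -0.5, 0.1]
width: 0.06
```

```bash
python3 - <<'E'
from h import *
mv((.467,-.204,.10,1.571))
E
```

```text
(0.467, -0.204, 0.1, 1.571) -> [-29.37, -15.04, 9.35] [-0.004, -0.001, 0.001]
```

Emit:
{"method": "apply_moves", "body": {
  "moves": [
    [[-3,-1.5,-0.5],[0,0,0],0.8],
    [[-6.5,-3.3,0],[0,0,0],0.8],
    [[-10,-5.1,0],[0,0,0],0.8],
    [[-13.5,-6.9,0.5],[0,0,0],0.8],
    [[-17,-8.7,2],[0,0,0],0.8],
    [[-20.5,-10.5,4],[0,0,0],0.8],
    [[-24,-12.3,6],[0,0,0],0.8],
    [[-27.3,-14,8],[0,0,0],0.8],
    [[-29.4,-15,9],[0,0,0],0.8],
    [[-29.4,-15,9],[0,0,0],0.8]
  ]
}}

```text
time: 14.03
tool_pos: [0.4638, -0.2084, 0.1017]
ee_rot: [-3.136, -0.0, 1.565]
wrist_force: [-0.6, 0.4, -0.4]
width: 0.0753
```

```bash
python3 - <<'E'
from h import *
snap('top','tt4',None,1.5)
im,c,o=snap('wrist','w9',None,1.5)
print(o['tool_pos'],o['ee_rot'],o['qvel'].round(3))
for nm,q in [('S',(.467,-.204,.0125))]:
    u,v=pj('wrist',q,c);print(u,v)
    p=fitpuck('wrist',im,u,v,c,55)
    print(p)
mv((p[0][0],p[0][1],.023,1.571))
E
```

```text
[ 0.46575421 -0.20667531  0.10336569] [-3.13912684e+00 -1.31981110e-03  1.56616472e+00] [ 0.058 -0.014 -0.049  0.028  0.007  0.016]
259.320431131452 199.88072911382773
(array([ 0.46587863, -0.20385573,  0.01444885]), np.float64(233.8), np.float64(928.0))
(np.float64(0.46587862818403186), np.float64(-0.20385573010542032), 0.023, 1.571) -> [0.18, -0.14, 8.16] [0.0, -0.001, -0.003]
```

View pics/w9.png

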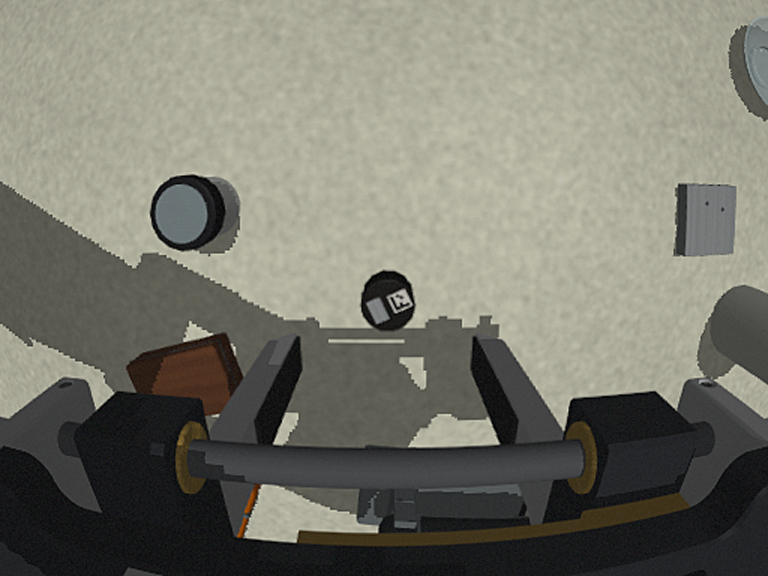

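View pics/tt4.png

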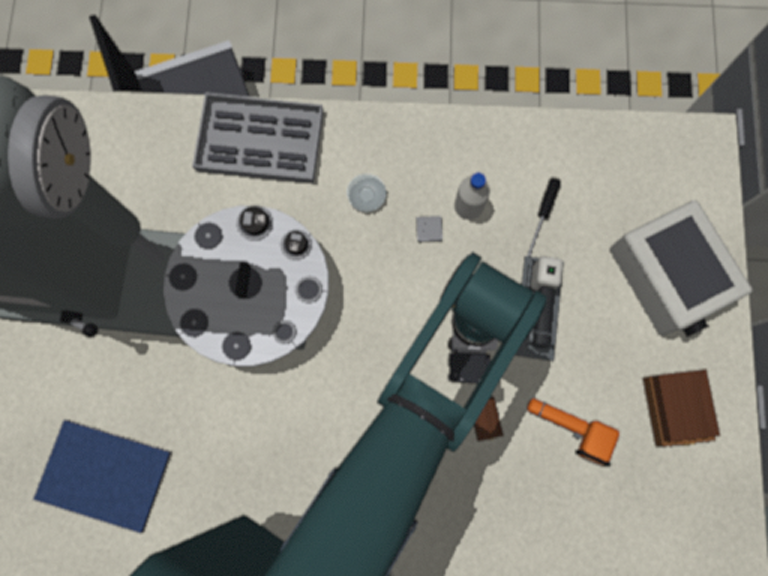

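Emit:
{"method": "apply_moves", "body": {
  "moves": [
    [[0.1,0,2.5],[0,0,0],0.7],
    [[0.1,0,5],[0,0,0],0.65],
    [[0.1,0,7],[0,0,0],0.65],
    [[0.1,0,8.0],[0,0,0],0.65],
    [[0.1,0,8.0],[0,0,0],0.6],
    [[0.1,0,8.0],[0,0,0],0.5],
    [[0.1,0,8.0],[0,0,0],0.5],
    [[0.1,0,8.0],[0,0,0],0.5],
    [[0.1,0,8.0],[0,0,0],0.5],
    [[0.1,0,8.0],[0,0,0],0.5]
  ]
}}

```text
time: 14.97
tool_pos: [0.4683, -0.2045, 0.0256]
ee_rot: [3.14, 0.001, 1.571]
wrist_force: [0.3, -0.1, -0.3]
width: 0.0472
```

Emit:
{"method": "apply_moves", "body": {
  "moves": [
    [[0,-0.15,0.3],[0,0,0],0.5],
    [[0,-0.2,0.3],[0,0,0],0.5],
    [[0,-0.2,0.3],[0,0,0],0.1],
    [[0,-0.2,0.3],[0,0,0],0.1],
    [[0,-0.2,0.3],[0,0,0],0.1],
    [[0,-0.2,0.3],[0,0,0],0.1],
    [[0,-0.2,0.3],[0,0,0],0.1],
    [[0,-0.2,0.3],[0,0,0],0.1],
    [[0,-0.2,-1],[0,0,0],0.1],
    [[0,-0.2,-3],[0,0,0],0.1]
  ]
}}

```text
time: 15.8
tool_pos: [0.4638, -0.203, 0.0523]
ee_rot: [-3.136, -0.003, 1.571]
wrist_force: [-0.1, -0.3, -0.8]
width: 0.0311
```

```bash
python3 - <<'E'
from h import *
mv((.5437,.071,.15,1.571))
E
```

```text
(0.5437, 0.071, 0.15, 1.571) -> [27.44, 7.94, -9.73] [-0.005, -0.003, -0.0]
```

Emit:
{"method": "apply_moves", "body": {
  "moves": [
    [[0,0,-3.5],[0,0,0],0.1],
    [[1,0.3,-7],[0,0,0],0.1],
    [[4,1.2,-9.5],[0,0,0],0.1],
    [[7.5,2.2,-10],[0,0,0],0.1],
    [[11,3.2,-10],[0,0,0],0.1],
    [[14.5,4.2,-10],[0,0,0],0.1],
    [[18,5.2,-10],[0,0,0],0.1],
    [[21.5,6.2,-10],[0,0,0],0.1],
    [[25,7.3,-9.7],[0,0,0],0.1],
    [[27.2,7.9,-9.5],[0,0,0],0.1]
  ]
}}

```text
time: 16.63
tool_pos: [0.5451, 0.0712, 0.1494]
ee_rot: [3.141, -0.001, 1.573]
wrist_force: [-0.3, -0.1, 0.0]
width: 0.0312
```

Emit:
{"method": "apply_moves", "body": {
  "moves": [
    [[0,0,0],[0,0,0],0.1],
    [[0,0,0],[0,0,0],0.1],
    [[0,0,0],[0,0,0],0.1],
    [[0,0,0.3],[0,0,0],0.1],
    [[0,0,0.3],[0,0,0],0.1],
    [[0,0,0.3],[0,0,0],0.1],
    [[0,0,0.3],[0,0,0],0.1],
    [[0,0,0.3],[0,0,0],0.1],
    [[0,0,0.3],[0,0,0],0.1],
    [[0,0,0.3],[0,0,0],0.1]
  ]
}}

```text
time: 17.47
tool_pos: [0.5447, 0.0677, 0.1466]
ee_rot: [3.141, -0.0, 1.57]
wrist_force: [-0.9, 0.4, -1.0]
width: 0.0315
```

```bash
python3 - <<'E'
from h import *
im,c,o=snap('wrist','w10',(150,130,362,300),3.5)
print(o['tool_pos'],o['ee_rot'],o['qvel'].round(3))
E
```

```text
[0.54471904 0.06766846 0.14659003] [ 3.14132438e+00 -7.22720123e-05  1.57048642e+00] [ 0.004  0.001 -0.001 -0.     0.001 -0.002]
```

View pics/w10.png

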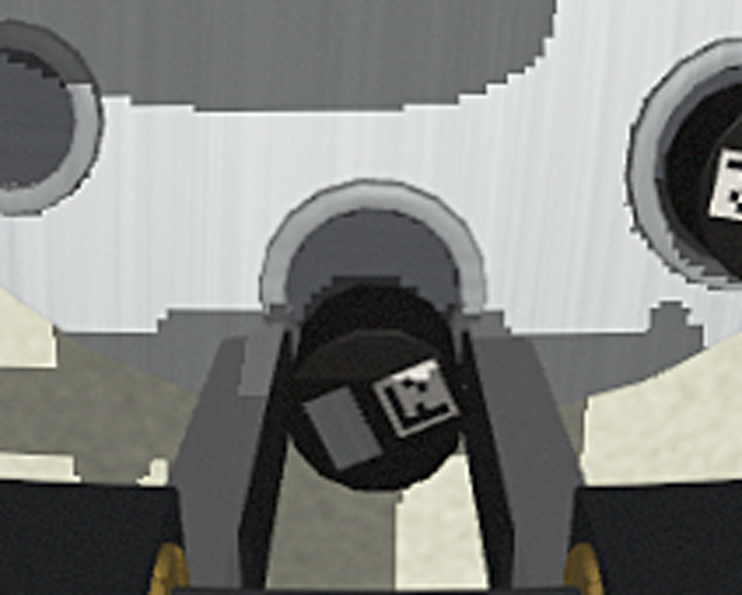

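```bash
python3 - <<'E'
from h import *
im,c,o=load('w10'); tp=o['tool_pos']
print(fitc(c,[(287,285),(300,250),(330,221),(373,210),(420,222),(447,250),(460,285)],.019,.1))
print(fitc(c,[(260,285),(280,230),(320,194),(373,180),(425,193),(468,230),(487,285)],.025,.1))
print(fitc(c,[(300,372),(330,343),(375,331),(430,345),(460,390),(455,455),(300,450),(330,480),(375,491),(420,481)],.016,tp[2]+.0024),tp)
E
```

```text
(array([0.544 , 0.0718]), array([-0.3, -0.3,  0.1,  0.1,  0.2, -0.3, -0.3]))
(array([0.544, 0.072]), array([-0.5, -0.4,  0.1,  0.4,  0. , -0.3, -0.5]))
(array([0.5447, 0.0675]), array([-0.7, -0.5, -0.6, -0.4, -1.2, -0.1, -0.7, -0.5, -0.7, -0.7])) [0.54471904 0.06766846 0.14659003]
```

Emit:
{"method": "apply_moves", "body": {
  "moves": [
    [[0.3,-0.05,0.2],[0,0,0],0.1],
    [[0.43,-0.07,0.6],[0,0,0],0.1],
    [[0.43,-0.07,1.2],[0,0,0],0.1],
    [[0.43,-0.07,1.7],[0,0,0],0.1],
    [[0.43,-0.07,2],[0,0,0],0.1],
    [[0.43,-0.07,2],[0,0,0],0.1],
    [[0.43,-0.07,2],[0,0,0],0.1],
    [[0.43,-0.07,2],[0,0,0],0.1],
    [[0.43,-0.07,2],[0,0,0],0.1],
    [[0.43,-0.07,2],[0,0,0],0.1]
  ]
}}

```text
time: 18.35
tool_pos: [0.5442, 0.0721, 0.1269]
ee_rot: [3.141, -0.0, 1.571]
wrist_force: [1.0, -0.5, -0.2]
width: 0.0312
```

Emit:
{"method": "apply_moves", "body": {
  "moves": [
    [[0,0,0.4],[0,0,0],0.1],
    [[0,0,0.7],[0,0,0],0.1],
    [[0,0,0.85],[0,0,0],0.1],
    [[0,0,0.85],[0,0,0],0.1],
    [[0,0,0.85],[0,0,0],0.1],
    [[0,0,0.85],[0,0,0],0.6],
    [[0,0,0.85],[0,0,0],0.6],
    [[0,0,0.85],[0,0,0],0.6],
    [[0,0,0.3],[0,0,0],0.6],
    [[0,0,-1.5],[0,0,0],0.6]
  ]
}}

```text
time: 19.18
tool_pos: [0.5421, 0.0721, 0.139]
ee_rot: [-3.135, 0.0, 1.571]
wrist_force: [0.4, -0.1, -0.2]
width: 0.0559
```

```bash
python3 - <<'E'
from h import *
mv((.54,0,.27,1.571))
E
```

```text
(0.54, 0, 0.27, 1.571) -> [-7.21, -0.29, -13.1] [-0.006, 0.0, -0.0]
```

Emit:
{"method": "apply_moves", "body": {
  "moves": [
    [[0,0,-3],[0,0,0],0.7],
    [[-0.5,0.2,-6],[0,0,0],0.7],
    [[-1,0.5,-9],[0,0,0],0.7],
    [[-1,1,-11.5],[0,0,0],0.7],
    [[-1,1,-12],[0,0,0],0.7],
    [[-1,1,-12],[0,0,0],0.7],
    [[-1,1,-12],[0,0,0],0.7],
    [[-1,1,-12],[0,0,0],0.7],
    [[-1,1,-12],[0,0,0],0.7],
    [[-1,1,-12],[0,0,0],0.7]
  ]
}}

```text
time: 20.02
tool_pos: [0.5531, 0.0622, 0.2595]
ee_rot: [-3.138, -0.0, 1.571]
wrist_force: [0.6, -0.3, 0.2]
width: 0.0658
```

```bash
python3 - <<'E'
from h import *
im,c,o=snap('wrist','w11',None,1.5)
print(o['tool_pos'],o['ee_rot'],o['qvel'].round(3))
cv2.imwrite('pics/w11z.png',cv2.resize(im[80:230,140:400],None,fx=3,fy=3,interpolation=cv2.INTER_CUBIC))
E
```

```text
[0.55312813 0.06223577 0.25945671] [-3.13800878e+00 -3.11199664e-05  1.57098322e+00] [-0.001 -0.003 -0.013 -0.     0.001  0.001]
```

View pics/w11.png

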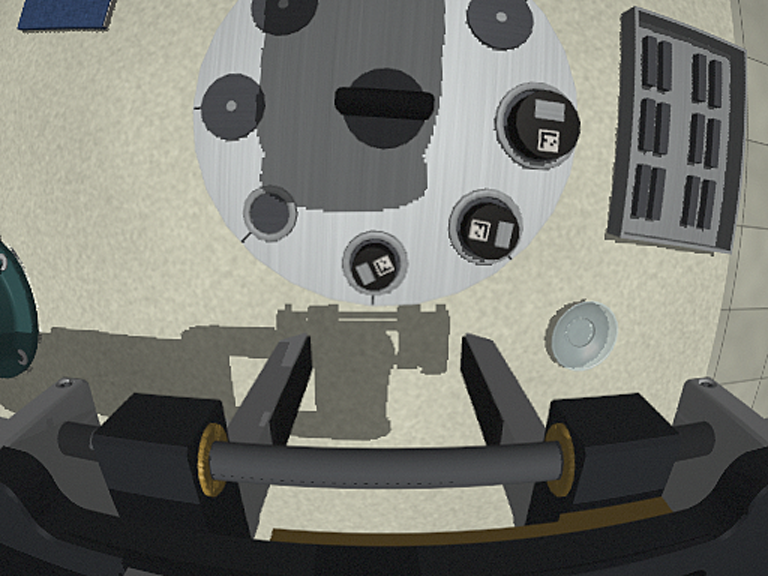

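View pics/w11z.png

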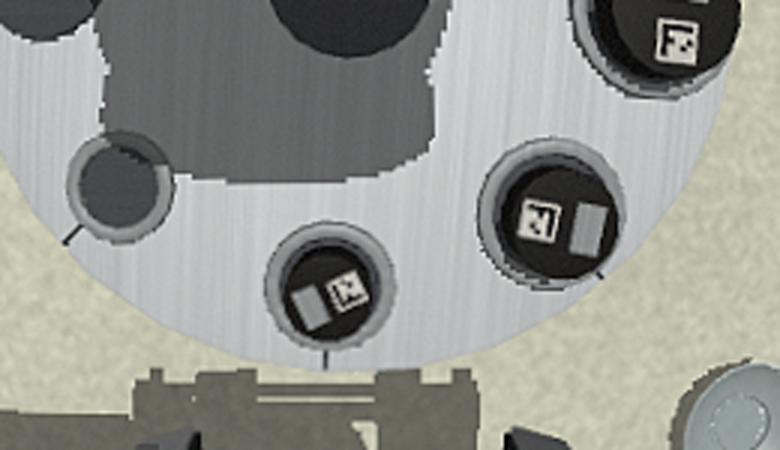

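```bash
python3 - <<'E'
from h import *
im,c,o=load('w11')
L=dict(L=(677,43),M=(540,221),S=(347,291)); T=dict(L=(656.5,20),M=(562,222),S=(330,297))
for k in L: print(k,bp('wrist',140+L[k][0]/3,80+L[k][1]/3,.12,c).round(4), 'mid',nestpos(np.array([.5505,.187]),np.radians(-3.8),k).round(4))
# grip bar top ends in w11
a=bp('wrist',336/1.5,95/1.5,.139,c);b=bp('wrist',434/1.5,97/1.5,.139,c);print(a,b,(a+b)/2,np.degrees(np.arctan2(*(b-a)[1::-1])))
# puck centers by fit
for k in 'LMS':
    p=nestpos(np.array([.5505,.187]),np.radians(-3.8),k)
    u,v=pj('wrist',(*p,.11),c)
    print(k,fitpuck('wrist',im,u,v,c,50,.097,.12,.02))
E
```

```text
L [0.6657 0.1655 0.12  ] mid [0.6652 0.1794]
M [0.6176 0.1006 0.12  ] mid [0.6262 0.1005]
S [0.5506 0.0753 0.12  ] mid [0.5429 0.0723]
[0.5207174  0.19010436 0.139     ] [0.58241353 0.18879294 0.139     ] [0.55156546 0.18944865 0.139     ] -1.2176999195516784
L (array([0.66434169, 0.17754569, 0.02416895]), np.float64(88.50588235294117), np.float64(1827.0))
M (array([0.6260664 , 0.0997385 , 0.01872819]), np.float64(65.19215686274511), np.float64(1191.0))
S (array([0.54323583, 0.07310086, 0.01456786]), np.float64(33.07450980392157), np.float64(743.0))
```

Emit:
{"method": "apply_moves", "body": {
  "moves": [
    [[-1.5,0,0],[0,0,0.06],0.9],
    [[-4.5,-0.3,0],[0,0,0.18],0.9],
    [[-7.5,-0.6,0],[0,0,0.3],0.9],
    [[-10.5,-1,0],[0,0,0.42],0.9],
    [[-13.5,-1.3,0],[0,0,0.54],0.9],
    [[-16.5,-1.7,0],[0,0,0.66],0.9],
    [[-19.5,-2,0.2],[0,0,0.78],0.9],
    [[-22.5,-2.4,0.5],[0,0,0.9],0.9],
    [[-25.5,-2.7,0.8],[0,0,1.02],0.9],
    [[-28.5,-3,1],[0,0,1.14],0.9]
  ]
}}

```text
time: 20.9
tool_pos: [0.5233, -0.2241, 0.2506]
ee_rot: [-3.14, 0.001, 0.425]
wrist_force: [0.5, 0.1, 0.0]
width: 0.0847
```

```bash
python3 - <<'E'
from h import *
o=robot.get_obs(); print(o['tool_pos'],o['ee_rot'])
mv((.51,-.36,.20,-.08))
E
```

```text
[ 0.52326959 -0.22408389  0.25056333] [-3.14049199e+00  6.28388579e-04  4.24875755e-01]
(0.51, -0.36, 0.2, -0.08) -> [-6.81, 11.84, 5.05] [-0.001, 0.001, 0.505]
```

Emit:
{"method": "apply_moves", "body": {
  "moves": [
    [[-1.2,2.5,0.5],[0,0,0.12],0.9],
    [[-2.4,4.5,1],[0,0,0.24],0.9],
    [[-3.6,6.5,1.5],[0,0,0.36],0.9],
    [[-4.8,8.5,2.5],[0,0,0.45],0.9],
    [[-6,10.5,4],[0,0,0.5],0.9],
    [[-6.8,11.8,5],[0,0,0.5],0.9],
    [[-6.8,11.8,5],[0,0,0.5],0.9],
    [[-6.8,11.8,5],[0,0,0.5],0.9],
    [[-6.8,11.8,5],[0,0,0.5],0.9],
    [[-6.8,11.8,5],[0,0,0.5],0.9]
  ]
}}

```text
time: 21.73
tool_pos: [0.5123, -0.3574, 0.2028]
ee_rot: [3.141, -0.002, -0.067]
wrist_force: [-0.6, -0.1, -0.7]
width: 0.0845
```

```bash
python3 - <<'E'
from h import *
im,c,o=snap('wrist','w12',None,1.5)
print(o['tool_pos'],o['ee_rot'],o['qvel'].round(3))
cv2.imwrite('pics/w12z.png',cv2.resize(im[100:300,140:400],None,fx=3,fy=3,interpolation=cv2.INTER_CUBIC))
E
```

```text
[ 0.51225482 -0.35739844  0.20282853] [ 3.14100539e+00 -1.85181293e-03 -6.70972023e-02] [ 0.003 -0.004 -0.002 -0.003 -0.003  0.   ]
```

View pics/w12.png

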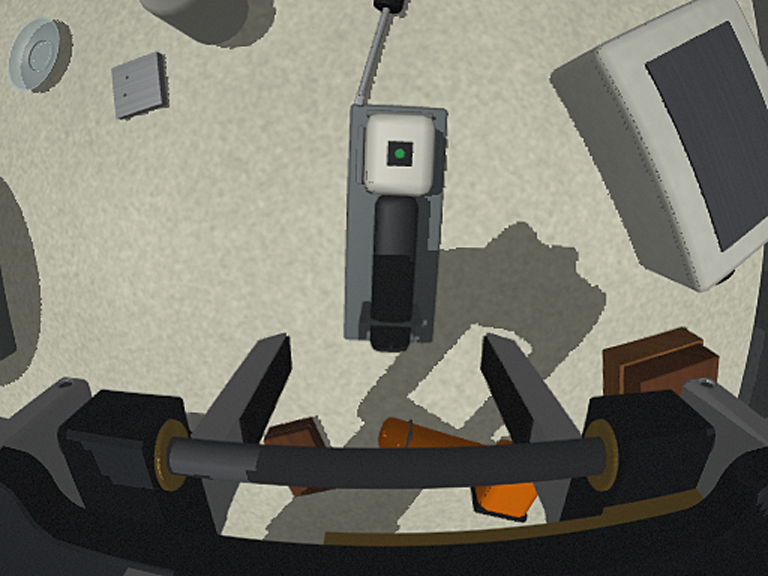

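View pics/w12z.png

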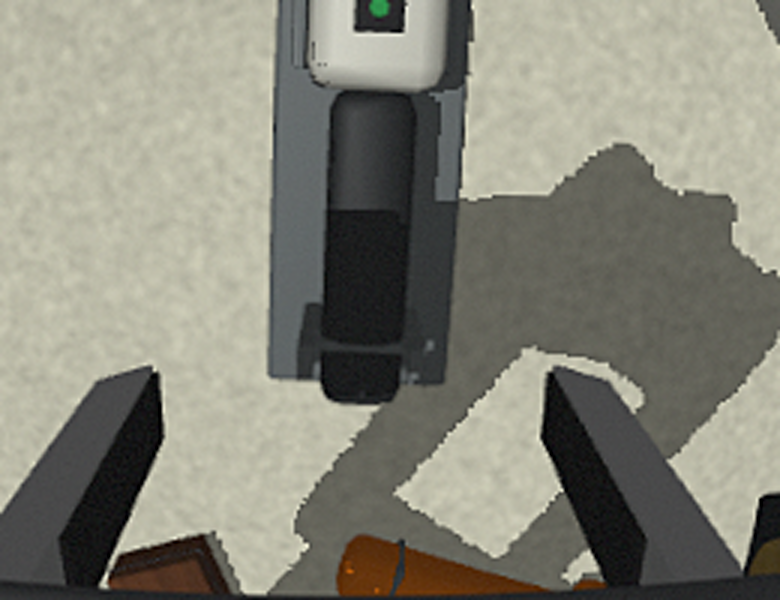

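```bash
python3 - <<'E'
from h import *
im,c,o=load('w12')
q=[bp('wrist',u,v,.008,c)[:2] for u,v in [(233.5,70),(298,72),(287.7,227.7),(230,226)]]
q=np.array(q);print(q, q.mean(0)); 
for a,b in [(3,0),(2,1)]: d=q[b]-q[a];print(np.hypot(*d),np.arctan2(d[1],d[0]))
for a,b in [(0,1),(3,2)]: d=q[b]-q[a];print(np.hypot(*d),np.arctan2(d[0],-d[1]))
# handle edges, z axis .058
for v in (200,330):
    pass
H=[bp('wrist',140+u/3,100+v/3,.058,c)[:2] for u,v in [(330,110),(415,110),(322,330),(405,330)]]
H=np.array(H);print(H);f=H[:2].mean(0);r=H[2:].mean(0);print('handle mid',f,r,np.arctan2(*(f-r)[::-1]))
g=bp('wrist',140+379/3,100+7/3,.08,c);print('green',g)
hd=np.array([bp('wrist',u/1.5,v/1.5,.08,c)[:2] for u,v in [(370,113),(432,114),(366,190),(433,193)]]);print('head',hd,hd.mean(0))
E
```

```text
[[ 0.64472371 -0.33745764]
 [ 0.63780995 -0.41405212]
 [ 0.44213341 -0.39219622]
 [ 0.4495202  -0.31735581]] [ 0.54354682 -0.36526545]
0.19623580963756834 -0.10261715439457934
0.19689333973956905 -0.11123294931560906
0.07690587354939606 -0.09002052419859995
0.07520407493697455 -0.09838190623221368
[[ 0.56605085 -0.35297607]
 [ 0.56420124 -0.38232921]
 [ 0.48657539 -0.34436938]
 [ 0.48455414 -0.37466186]]
handle mid [ 0.56512605 -0.36765264] [ 0.48556477 -0.35951562] -0.10191927257417611
green [ 0.59982769 -0.37138379  0.08      ]
head [[ 0.62731277 -0.35446849]
 [ 0.62442886 -0.39368268]
 [ 0.57777753 -0.34852374]
 [ 0.57320676 -0.39128351]] [ 0.60068148 -0.37198961]
```

```bash
python3 - <<'E'
from h import *
im,c,o=load('w12')
for z in (0,.08): print(bp('wrist',640/1.5,262/1.5,z,c),bp('wrist',552/1.5,75/1.5,z,c))
mv((.5435,-.3653,.12,-.102),(.5435,-.3653,.053,-.102))
E
```

```text
[ 5.00568053e-01 -5.96561818e-01  5.55111512e-17] [ 6.68665427e-01 -5.08766602e-01  5.55111512e-17]
[ 0.5198606  -0.54540896  0.08      ] [ 0.65134113 -0.47673828  0.08      ]
(0.5435, -0.3653, 0.12, -0.102) -> [3.15, 0.57, 8.3] [0.001, -0.002, 0.035]
(0.5435, -0.3653, 0.053, -0.102) -> [3.14, 0.56, 15.0] [0.001, -0.002, 0.035]
```

Clear of the box. Go down to an intermediate height.

Emit:
{"method": "apply_moves", "body": {
  "moves": [
    [[1,0.2,1],[0,0,0.035],0.85],
    [[2.5,0.5,3],[0,0,0.035],0.8],
    [[3.1,0.55,5],[0,0,0.035],0.8],
    [[3.1,0.55,7],[0,0,0.035],0.8],
    [[3.1,0.55,8.5],[0,0,0.035],0.8],
    [[3.1,0.55,9],[0,0,0.035],0.8],
    [[3.1,0.55,9],[0,0,0.035],0.8],
    [[3.1,0.55,9],[0,0,0.035],0.8],
    [[3.1,0.55,9],[0,0,0.035],0.8],
    [[3.1,0.55,9],[0,0,0.035],0.8]
  ]
}}

```text
time: 22.62
tool_pos: [0.5428, -0.3666, 0.1137]
ee_rot: [3.14, -0.003, -0.104]
wrist_force: [-0.2, 0.2, 0.2]
width: 0.0752
```

```bash
python3 - <<'E'
from h import *
im,c,o=snap('wrist','w13',None,1.5)
print(o['tool_pos'],o['ee_rot'],o['qvel'].round(3))
mv((.5435,-.3653,.053,-.102))
E
```

```text
[ 0.54283254 -0.36660707  0.11366388] [ 3.13970560e+00 -3.10157110e-03 -1.04035077e-01] [-0.003  0.003  0.005 -0.    -0.002  0.001]
(0.5435, -0.3653, 0.053, -0.102) -> [0.05, -0.14, 6.03] [0.002, -0.003, -0.002]
```

View pics/w13.png

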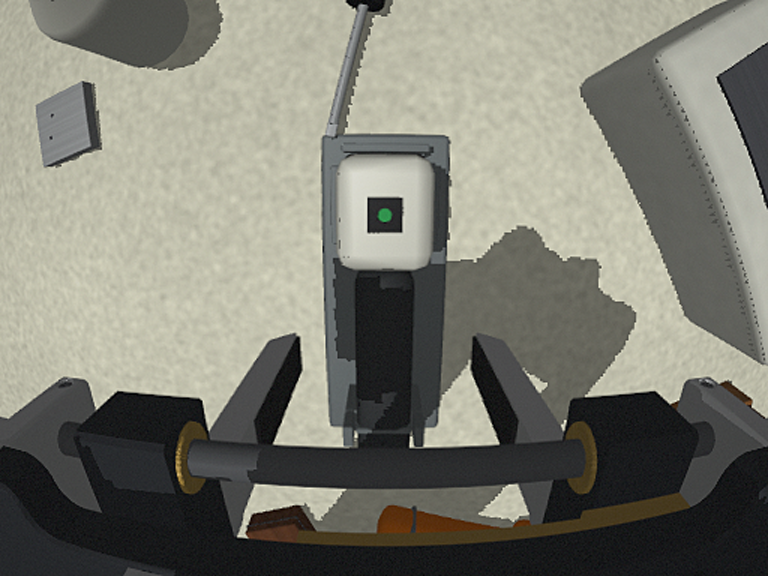

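Emit:
{"method": "apply_moves", "body": {
  "moves": [
    [[0,-0.05,1.5],[0,0,0],0.75],
    [[0,-0.05,3],[0,0,0],0.75],
    [[0,-0.05,4.5],[0,0,0],0.7],
    [[0,-0.05,5.5],[0,0,0],0.65],
    [[0,-0.05,5.9],[0,0,0],0.6],
    [[0,-0.05,5.9],[0,0,0],0.55],
    [[0,-0.05,5.9],[0,0,0],0.5],
    [[0,-0.05,5.9],[0,0,0],0.5],
    [[0,-0.05,5.9],[0,0,0],0.5],
    [[0,-0.05,5.9],[0,0,0],0.5]
  ]
}}

```text
time: 23.5
tool_pos: [0.5425, -0.366, 0.0536]
ee_rot: [3.141, -0.002, -0.104]
wrist_force: [0.1, 0.4, 0.6]
width: 0.0471
```

Emit:
{"method": "apply_moves", "body": {
  "moves": [
    [[0,0,0],[0,0,0],0.1],
    [[0,0,0],[0,0,0],0.1],
    [[0,0,0],[0,0,0],0.1],
    [[0,0,0],[0,0,0],0.1],
    [[0,0,0],[0,0,0],0.1],
    [[0,0,0],[0,0,0],0.1],
    [[0,0,0],[0,0,0],0.1],
    [[0,0,0],[0,0,0],0.1],
    [[0,0,0],[0,0,0],0.1],
    [[0,0,0],[0,0,0],0.1]
  ]
}}

```text
time: 24.33
tool_pos: [0.5421, -0.3656, 0.0526]
ee_rot: [-3.142, -0.0, -0.104]
wrist_force: [-0.4, 0.5, 1.6]
width: 0.0299
```

```bash
python3 - <<'E'
from h import *
im,c,o=snap('wrist','w14',None,1.5)
print(o['tool_pos'],o['ee_rot'],o['wrist_force'])
E
```

```text
[ 0.54209395 -0.36561167  0.05260553] [-3.14158884e+00 -1.79456666e-04 -1.04214399e-01] [-0.43984714  0.50261802  1.62570541]
```

View pics/w14.png

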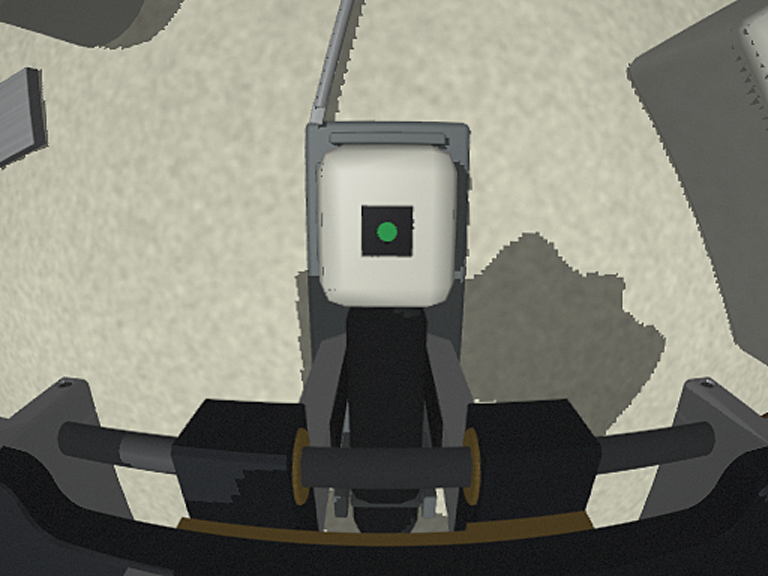

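```bash
python3 - <<'E'
from h import *
im,c,o=load('w14'); Rt=R.from_euler('xyz',o['ee_rot'])
for z in (.08,): print(Rt.inv().apply(bp('wrist',387/1.5,231/1.5,z,c)-o['tool_pos']))
E
```

```text
[ 0.05850233 -0.00030746 -0.02738397]
```

Emit:
{"method": "apply_moves", "body": {
  "moves": [
    [[0,0,-0.5],[0,0,0],0.1],
    [[0,0,-1.5],[0,0,0],0.1],
    [[0,0,-3],[0,0,0],0.1],
    [[0,0,-5],[0,0,0],0.1],
    [[0,0,-7.5],[0,0,0],0.1],
    [[0,0,-10],[0,0,0],0.1],
    [[0,0,-12.5],[0,0,0],0.1],
    [[0,0,-15],[0,0,0],0.1],
    [[0,0,-17],[0,0,-0.05],0.1],
    [[-1,-1,-18.5],[0,0,-0.15],0.1]
  ]
}}

```text
time: 25.22
tool_pos: [0.534, -0.3562, 0.2398]
ee_rot: [3.139, -0.003, 0.048]
wrist_force: [-0.4, 0.8, -1.4]
width: 0.03
```

```bash
python3 - <<'E'
from h import *
mv((.6657,.1066,.236,1.571))
im,c,o=snap('wrist','w15',None,1.5)
print(o['tool_pos'],o['ee_rot'],o['wrist_force'],o['width'])
E
```

```text
(0.6657, 0.1066, 0.236, 1.571) -> [15.37, -45.59, 0.29] [0.004, 0.0, -1.523]
[ 0.53400918 -0.35617398  0.23983642] [ 3.13873075e+00 -2.67359568e-03  4.80317770e-02] [-0.40399706  0.78937513 -1.36271508] 0.029950481268326674
```

View pics/w15.png

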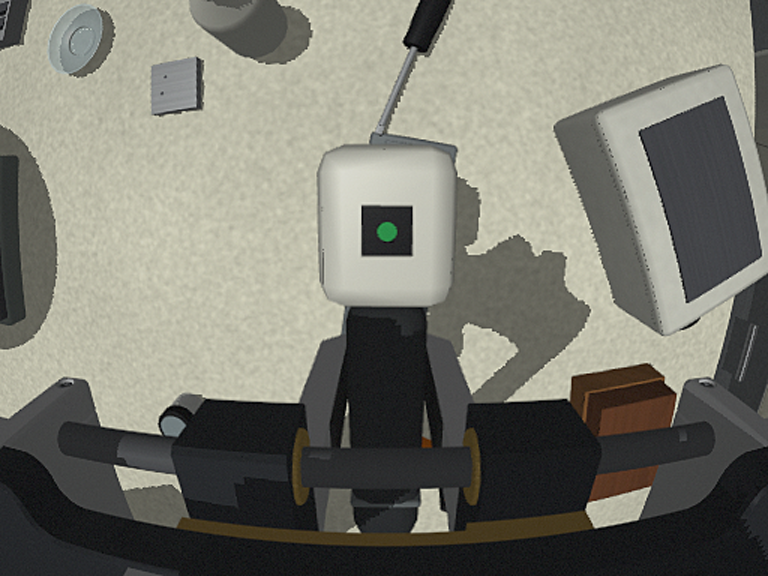

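Emit:
{"method": "apply_moves", "body": {
  "moves": [
    [[0.3,-2,0],[0,0,-0.1],0.1],
    [[0.8,-5,0],[0,0,-0.21],0.1],
    [[1.5,-8,0],[0,0,-0.33],0.1],
    [[2.4,-11,0],[0,0,-0.45],0.1],
    [[3.3,-14,0],[0,0,-0.57],0.1],
    [[4.4,-17,0],[0,0,-0.69],0.1],
    [[5.5,-20,0],[0,0,-0.81],0.1],
    [[6.7,-23,0],[0,0,-0.93],0.1],
    [[7.9,-26,0],[0,0,-1.05],0.1],
    [[9,-29,0],[0,0,-1.17],0.1]
  ]
}}

```text
time: 26.1
tool_pos: [0.6099, -0.0592, 0.2371]
ee_rot: [-3.141, -0.0, 1.22]
wrist_force: [1.2, -0.1, -1.2]
width: 0.0299
```

```bash
python3 - <<'E'
from h import *
mv((.6657,.107,.236,1.571))
E
```

```text
(0.6657, 0.107, 0.236, 1.571) -> [17.52, -0.47, 0.11] [-0.0, -0.0, -0.351]
```

Emit:
{"method": "apply_moves", "body": {
  "moves": [
    [[3,0,0],[0,0,-0.1],0.1],
    [[6.5,0,0],[0,0,-0.2],0.1],
    [[10,-0.2,0],[0,0,-0.3],0.1],
    [[13.5,-0.3,0],[0,0,-0.35],0.1],
    [[16,-0.4,0],[0,0,-0.35],0.1],
    [[17.3,-0.5,0],[0,0,-0.35],0.1],
    [[17.3,-0.5,0],[0,0,-0.35],0.1],
    [[17.3,-0.5,0],[0,0,-0.35],0.1],
    [[17.3,-0.5,0],[0,0,-0.35],0.1],
    [[17.3,-0.5,0],[0,0,-0.35],0.1]
  ]
}}

```text
time: 26.93
tool_pos: [0.665, 0.1012, 0.2378]
ee_rot: [3.141, 0.001, 1.563]
wrist_force: [-0.1, -0.7, -2.7]
width: 0.0297
```

```bash
cat >> h.py <<'E'
def win(o=None):
    o=o or robot.get_obs()
    Rt=R.from_euler('xyz',o['ee_rot'])
    return o['tool_pos']+Rt.apply([.0585,0,.0446])
E
python3 - <<'E'
from h import *
im,c,o=snap('wrist','w16',None,1.5)
print(o['tool_pos'],o['ee_rot'],o['qvel'].round(3),win(o))
w=win(o);print('err to L',(np.array([.6657,.1655,.12])-w)*1000)
E
```

```text
[0.66503527 0.10117663 0.23779   ] [3.14144083e+00 5.86423550e-04 1.56312940e+00] [-0.002 -0.003 -0.002  0.005  0.     0.001] [0.66549035 0.15964869 0.19315571]
err to L [  0.20964988   5.85130898 -73.15570544]
```

View pics/w16.png

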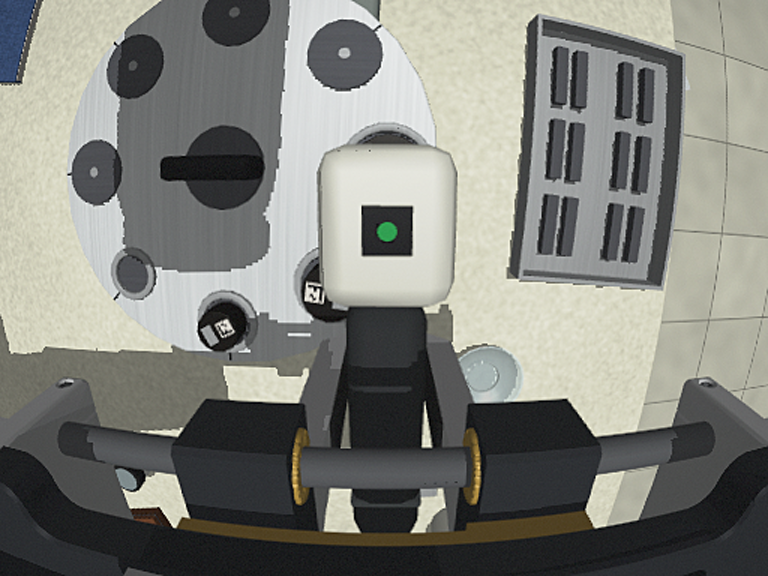

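```bash
python3 - <<'E'
from h import *
im,c,o=load('w16')
k=cv2.resize(im[170:270,110:250],None,fx=5,fy=5,interpolation=cv2.INTER_CUBIC)
for nm in 'MS':
    p=nestpos(np.array([.5505,.187]),np.radians(-3.8),nm)
    for r,z,col in [(RI[nm],.1,(0,255,0)),(RI[nm]-.003,.12,(0,0,255))]:
        q=[((pj('wrist',(p[0]+r*np.cos(t),p[1]+r*np.sin(t),z),c)-[110,170])*5).astype(int) for t in np.linspace(0,6.28,40)]
        cv2.polylines(k,[np.array(q)],True,col,1)
cv2.imwrite('pics/w16z.png',k)
E
```

```text
(no output)
```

View pics/w16z.png

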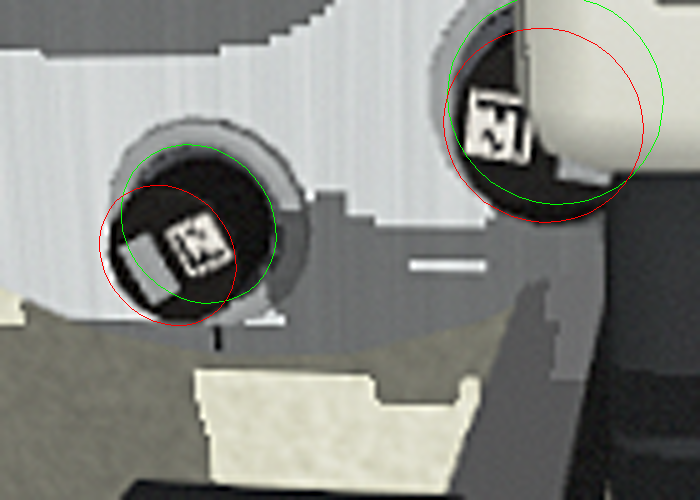

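Emit:
{"method": "apply_moves", "body": {
  "moves": [
    [[0.3,0,0],[0,0,0],0.1],
    [[0.6,0,0.2],[0,0,0],0.1],
    [[0.6,0,0.2],[0,0,0],0.1],
    [[0.6,0,0.2],[0,0,0],0.1],
    [[0.6,0,0.2],[0,0,0],0.1],
    [[0.6,0,0.2],[0,0,0],0.1],
    [[0.6,0,0.2],[0,0,0],0.1],
    [[0.6,0,0.2],[0,0,0],0.1],
    [[0.6,0,0.2],[0,0,0],0.1],
    [[0.6,0,0.2],[0,0,0],0.1]
  ]
}}

```text
time: 27.82
tool_pos: [0.6653, 0.1092, 0.2355]
ee_rot: [3.142, -0.0, 1.566]
wrist_force: [-1.1, 0.5, -1.6]
width: 0.0299
```

```bash
python3 - <<'E'
from h import *
o=robot.get_obs()
print(o['tool_pos'],o['ee_rot'],o['qvel'].round(3))
w=win(o);print('err to L',(np.array([.6657,.166,.12])-w)*1000)
E
```

```text
[0.66525507 0.10915379 0.2354902 ] [ 3.14156289e+00 -3.25133152e-05  1.56580348e+00] [-0.     0.001  0.001 -0.002  0.002  0.   ]
err to L [  0.15151425  -1.65450057 -70.89209729]
```

Emit:
{"method": "apply_moves", "body": {
  "moves": [
    [[-0.15,0,0],[0,0,0],0.1],
    [[-0.15,0,0],[0,0,0],0.1],
    [[-0.15,0,0],[0,0,0],0.1],
    [[-0.15,0,0],[0,0,0],0.1],
    [[-0.15,0,0],[0,0,0],0.1],
    [[-0.15,0,0],[0,0,0],0.1],
    [[-0.15,0,0],[0,0,0],0.1],
    [[-0.15,0,0],[0,0,0],0.1],
    [[-0.15,0,0],[0,0,0],0.1],
    [[-0.15,0,0],[0,0,0],0.1]
  ]
}}

```text
time: 28.65
tool_pos: [0.6652, 0.1077, 0.2355]
ee_rot: [3.142, -0.0, 1.566]
wrist_force: [0.6, -0.3, -1.8]
width: 0.0296
```

Emit:
{"method": "apply_moves", "body": {
  "moves": [
    [[0,0,0],[0,0,0],0.1],
    [[0,0,0],[0,0,0],0.1],
    [[0,0,0],[0,0,0],0.1],
    [[0,0,0],[0,0,0],0.1],
    [[0,0,0],[0,0,0],0.1],
    [[0,0,0],[0,0,0],0.1],
    [[0,0,0],[0,0,0],0.1],
    [[0,0,0],[0,0,0],0.1],
    [[0,0,0],[0,0,0],0.1],
    [[0,0,0],[0,0,0],0.1]
  ]
}}

```text
time: 29.48
tool_pos: [0.6652, 0.1077, 0.2355]
ee_rot: [-3.142, -0.0, 1.566]
wrist_force: [0.8, 0.7, -2.3]
width: 0.03
```

Emit:
{"method": "apply_moves", "body": {
  "moves": [
    [[0,0,0],[0,0,0],0.1],
    [[0,0,0],[0,0,0],0.1],
    [[0,0,0],[0,0,0],0.1],
    [[0,0,0],[0,0,0],0.1],
    [[0,0,0],[0,0,0],0.1],
    [[0,0,0],[0,0,0],0.1],
    [[0,0,0],[0,0,0],0.1],
    [[0,0,0],[0,0,0],0.1],
    [[0,0,0],[0,0,0],0.1],
    [[0,0,0],[0,0,0],0.1]
  ]
}}

```text
time: 30.32
tool_pos: [0.6652, 0.1076, 0.2355]
ee_rot: [3.142, -0.0, 1.566]
wrist_force: [-0.4, 0.5, -1.7]
width: 0.0299
```

```bash
python3 - <<'E'
from h import *
im,c,o=snap('wrist','w17',None,1.5)
print(o['tool_pos'],o['ee_rot'])
w=win(o)
print('err to L',(np.array([.6657,.166,.12])-w)*1000)
print('err to M',(np.array([.6176,.1006,.12])-w)*1000)
print('err to S',(np.array([.5506,.0753,.12])-w)*1000)
# label M visible? 
snap('top','tt5')
E
```

```text
[0.66523365 0.10764999 0.23549099] [ 3.14154297e+00 -6.76428195e-05  1.56578642e+00]
err to L [  0.17103873  -0.15225953 -70.89494523]
err to M [-47.92896127 -65.55225953 -70.89494523]
err to S [-114.92896127  -90.85225953  -70.89494523]
```

View pics/w17.png

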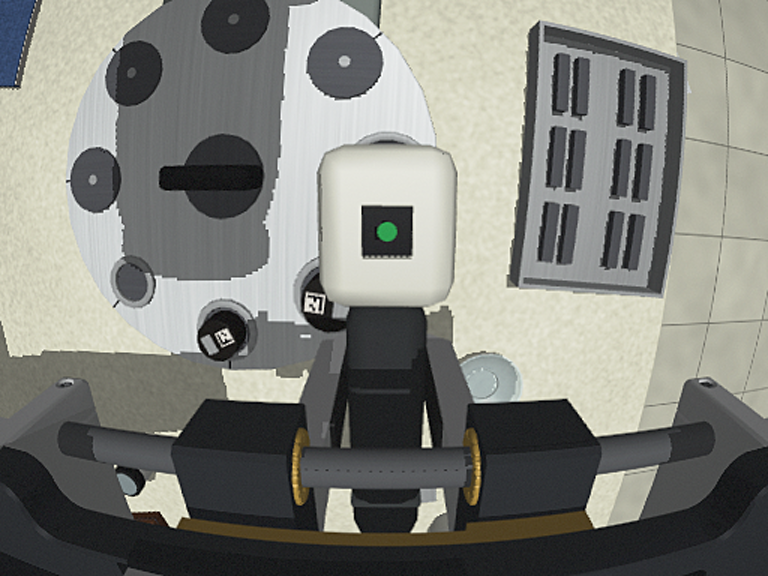

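```bash
python3 - <<'E'
from h import *
im,c,o=load('w17')
print(bp('wrist',315/1.5,302/1.5,.12,c),bp('wrist',224/1.5,336/1.5,.12,c))
E
```

```text
[0.61796377 0.10149811 0.12      ] [0.55073318 0.07641439 0.12      ]
```

Emit:
{"method": "apply_moves", "body": {
  "moves": [
    [[-1,-0.8,-0.5],[0,0,0],0.1],
    [[-3,-2.3,-1],[0,0,0],0.1],
    [[-5.5,-4,-0.5],[0,0,0],0.1],
    [[-6.6,-4.8,0],[0,0,0],0.1],
    [[-6.6,-4.8,0],[0,0,0],0.1],
    [[-6.6,-4.8,0],[0,0,0],0.1],
    [[-6.6,-4.8,0],[0,0,0],0.1],
    [[-6.6,-4.8,0],[0,0,0],0.1],
    [[-6.6,-4.8,0],[0,0,0],0.1],
    [[-6.6,-4.8,0],[0,0,0],0.1]
  ]
}}

```text
time: 31.25
tool_pos: [0.6173, 0.0425, 0.2355]
ee_rot: [3.141, -0.0, 1.567]
wrist_force: [-0.7, -0.0, -1.8]
width: 0.0297
```

```bash
python3 - <<'E'
from h import *
im,c,o=snap('wrist','w18',None,1.5)
w=win(o)
print('err to M',(np.array([.6176,.1006,.12])-w)*1000)
E
```

```text
err to M [  0.10817751  -0.44252092 -70.88207202]
```

View pics/w18.png

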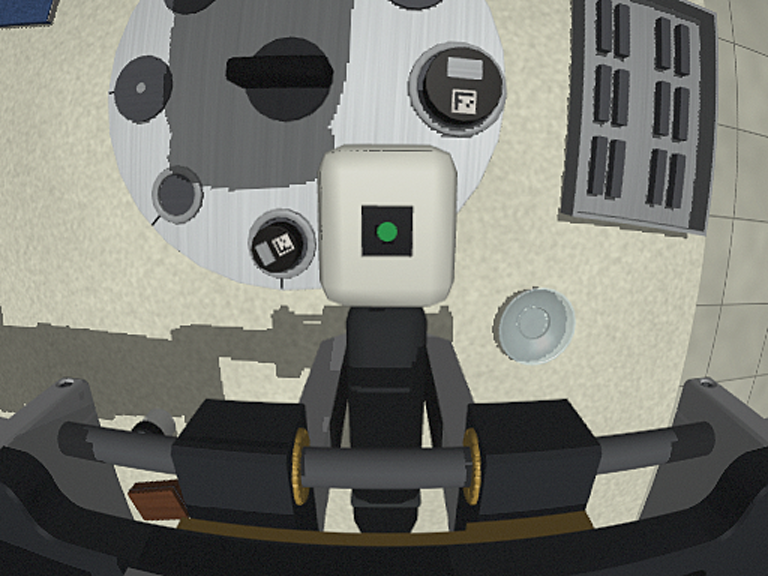

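Positioned over M (L's label cross-check point at (464,101)); hold.

```bash
python3 - <<'E'
from h import *
im,c,o=load('w18')
print(bp('wrist',464/1.5,101/1.5,.12,c),bp('wrist',284/1.5,244/1.5,.12,c))
E
```

```text
[0.66581984 0.16628966 0.12      ] [0.55118715 0.07544634 0.12      ]
```

Emit:
{"method": "apply_moves", "body": {
  "moves": [
    [[0,0,0],[0,0,0],0.1],
    [[0,0,0],[0,0,0],0.1],
    [[0,0,0],[0,0,0],0.1],
    [[0,0,0],[0,0,0],0.1],
    [[0,0,0],[0,0,0],0.1],
    [[0,0,0],[0,0,0],0.1],
    [[0,0,0],[0,0,0],0.1],
    [[0,0,0],[0,0,0],0.1],
    [[0,0,0],[0,0,0],0.1],
    [[0,0,0],[0,0,0],0.1]
  ]
}}

```text
time: 32.13
tool_pos: [0.6169, 0.0419, 0.2355]
ee_rot: [3.142, -0.0, 1.566]
wrist_force: [0.1, 0.6, -1.8]
width: 0.0295
```

Emit:
{"method": "apply_moves", "body": {
  "moves": [
    [[0,0,0],[0,0,0],0.1],
    [[0,0,0],[0,0,0],0.1],
    [[0,0,0],[0,0,0],0.1],
    [[0,0,0],[0,0,0],0.1],
    [[0,0,0],[0,0,0],0.1],
    [[0,0,0],[0,0,0],0.1],
    [[0,0,0],[0,0,0],0.1],
    [[0,0,0],[0,0,0],0.1],
    [[0,0,0],[0,0,0],0.1],
    [[0,0,0],[0,0,0],0.1]
  ]
}}

```text
time: 32.97
tool_pos: [0.6169, 0.0419, 0.2355]
ee_rot: [3.142, -0.0, 1.566]
wrist_force: [-0.4, 0.4, -1.6]
width: 0.0296
```

Emit:
{"method": "apply_moves", "body": {
  "moves": [
    [[-0.5,-1,-0.5],[0,0,0],0.1],
    [[-1,-3,-1],[0,0,0],0.1],
    [[-2,-5.5,-0.5],[0,0,0],0.1],
    [[-2.5,-6.7,0],[0,0,0],0.1],
    [[-2.5,-6.7,0],[0,0,0],0.1],
    [[-2.5,-6.7,0],[0,0,0],0.1],
    [[-2.5,-6.7,0],[0,0,0],0.1],
    [[-2.5,-6.7,0],[0,0,0],0.1],
    [[-2.5,-6.7,0],[0,0,0],0.1],
    [[-2.5,-6.7,0],[0,0,0],0.1]
  ]
}}

```text
time: 33.8
tool_pos: [0.5503, 0.0174, 0.2354]
ee_rot: [3.142, -0.0, 1.566]
wrist_force: [-0.7, -1.3, -1.4]
width: 0.0296
```

```bash
python3 - <<'E'
from h import *
im,c,o=snap('wrist','w19',None,1.5)
w=win(o)
print('err to S',(np.array([.5506,.0755,.12])-w)*1000)
E
```

```text
err to S [ 1.19941477e-02 -4.25796474e-01 -7.08151669e+01]
```

Over S within 0.5 mm; hold, then view.

Emit:
{"method": "apply_moves", "body": {
  "moves": [
    [[0,0,0],[0,0,0],0.1],
    [[0,0,0],[0,0,0],0.1],
    [[0,0,0],[0,0,0],0.1],
    [[0,0,0],[0,0,0],0.1],
    [[0,0,0],[0,0,0],0.1],
    [[0,0,0],[0,0,0],0.1],
    [[0,0,0],[0,0,0],0.1],
    [[0,0,0],[0,0,0],0.1],
    [[0,0,0],[0,0,0],0.1],
    [[0,0,0],[0,0,0],0.1]
  ]
}}

```text
time: 34.68
tool_pos: [0.5498, 0.0172, 0.2355]
ee_rot: [3.141, -0.0, 1.566]
wrist_force: [0.3, -0.1, -2.1]
width: 0.0303
```

Emit:
{"method": "apply_moves", "body": {
  "moves": [
    [[0,0,0],[0,0,0],0.1],
    [[0,0,0],[0,0,0],0.1],
    [[0,0,0],[0,0,0],0.1],
    [[0,0,0],[0,0,0],0.1],
    [[0,0,0],[0,0,0],0.1],
    [[0,0,0],[0,0,0],0.1],
    [[0,0,0],[0,0,0],0.1],
    [[0,0,0],[0,0,0],0.1],
    [[0,0,0],[0,0,0],0.1],
    [[0,0,0],[0,0,0],0.1]
  ]
}}

```text
time: 35.52
tool_pos: [0.5498, 0.0172, 0.2355]
ee_rot: [3.142, -0.0, 1.566]
wrist_force: [0.2, 0.6, -2.7]
width: 0.0299
```

```bash
python3 - <<'E'
from h import *
im,c,o=snap('wrist','w20',None,1.5)
w=win(o)
print('err to S',(np.array([.5506,.0755,.12])-w)*1000,o['tool_pos'],o['ee_rot'])
mv((.54,-.17,.24,.7),(.5421,-.3656,.24,-.104))
E
```

```text
err to S [  0.52501391  -0.23385541 -70.88286441] [0.54978053 0.01723015 0.23547703] [ 3.14155712e+00 -9.97943735e-05  1.56579027e+00]
(0.54, -0.17, 0.24, 0.7) -> [-18.73, -0.88, -0.46] [-0.0, -0.0, 0.866]
(0.5421, -0.3656, 0.24, -0.104) -> [-38.29, -0.57, -0.46] [-0.0, -0.0, 1.67]
```

View pics/w20.png

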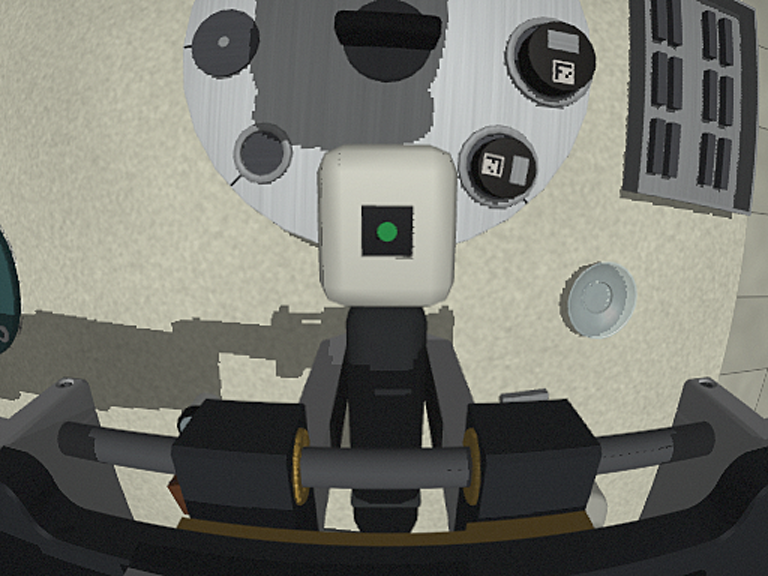

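Emit:
{"method": "apply_moves", "body": {
  "moves": [
    [[-1,0,-0.5],[0,0,0.05],0.1],
    [[-3.5,-0.1,-0.5],[0,0,0.15],0.1],
    [[-6,-0.2,-0.5],[0,0,0.27],0.1],
    [[-9,-0.3,-0.5],[0,0,0.39],0.1],
    [[-12,-0.4,-0.5],[0,0,0.51],0.1],
    [[-15,-0.5,-0.5],[0,0,0.63],0.1],
    [[-18,-0.5,-0.5],[0,0,0.75],0.1],
    [[-21,-0.5,-0.5],[0,0,0.87],0.1],
    [[-24,-0.5,-0.5],[0,0,0.99],0.1],
    [[-27,-0.6,-0.5],[0,0,1.11],0.1]
  ]
}}

```text
time: 36.4
tool_pos: [0.5423, -0.2542, 0.2405]
ee_rot: [3.142, -0.0, 0.45]
wrist_force: [0.7, 0.8, -1.8]
width: 0.0294
```

```bash
python3 - <<'E'
from h import *
mv((.5421,-.3656,.19,-.104))
E
```

```text
(0.5421, -0.3656, 0.19, -0.104) -> [-4.87, 10.02, 5.05] [-0.0, -0.0, 0.554]
```

Emit:
{"method": "apply_moves", "body": {
  "moves": [
    [[-1.3,2.5,0],[0,0,0.12],0.1],
    [[-2.6,5,0],[0,0,0.24],0.1],
    [[-3.8,7.5,0],[0,0,0.36],0.1],
    [[-4.6,9.5,0.5],[0,0,0.48],0.1],
    [[-4.9,10,2],[0,0,0.554],0.1],
    [[-4.9,10,4],[0,0,0.554],0.1],
    [[-4.9,10,5],[0,0,0.554],0.1],
    [[-4.9,10,5],[0,0,0.554],0.1],
    [[-4.9,10,5],[0,0,0.554],0.1],
    [[-4.9,10,5],[0,0,0.554],0.1]
  ]
}}

```text
time: 37.23
tool_pos: [0.543, -0.3639, 0.1918]
ee_rot: [3.141, -0.002, -0.097]
wrist_force: [0.0, 0.4, -1.7]
width: 0.0297
```

```bash
python3 - <<'E'
from h import *
im,c,o=snap('wrist','w21',None,1.5)
print(o['tool_pos'],o['ee_rot'],o['qvel'].round(3))
mv((.5421,-.3656,.0926,-.104))
E
```

```text
[ 0.54298796 -0.36394057  0.19177923] [ 3.14066176e+00 -1.59692620e-03 -9.73880480e-02] [ 0.001 -0.009 -0.017  0.002 -0.002  0.   ]
(0.5421, -0.3656, 0.0926, -0.104) -> [-0.11, 0.15, 9.97] [0.001, -0.002, 0.007]
```

View pics/w21.png

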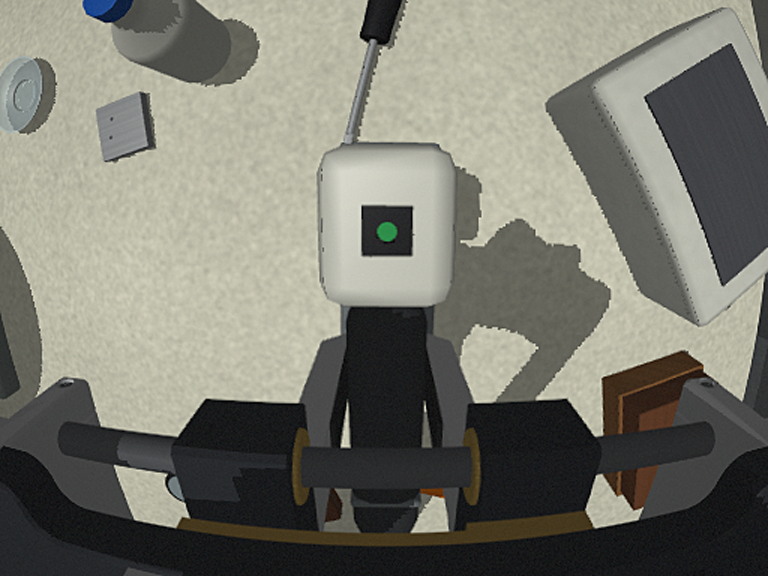

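Emit:
{"method": "apply_moves", "body": {
  "moves": [
    [[0,0,2],[0,0,0.007],0.1],
    [[-0.1,0.1,4],[0,0,0.007],0.1],
    [[-0.1,0.15,6],[0,0,0.007],0.1],
    [[-0.1,0.15,8],[0,0,0.007],0.1],
    [[-0.1,0.15,9.5],[0,0,0.007],0.1],
    [[-0.1,0.15,9.9],[0,0,0.007],0.1],
    [[-0.1,0.15,9.9],[0,0,0.007],0.1],
    [[-0.1,0.15,9.9],[0,0,0.007],0.1],
    [[-0.1,0.15,9.9],[0,0,0.007],0.1],
    [[-0.1,0.15,9.9],[0,0,0.007],0.1]
  ]
}}

```text
time: 38.12
tool_pos: [0.5423, -0.3661, 0.0937]
ee_rot: [3.14, -0.003, -0.105]
wrist_force: [0.4, -0.0, -2.3]
width: 0.0298
```

```bash
python3 - <<'E'
from h import *
o=robot.get_obs()
print(o['tool_pos'],o['ee_rot'],o['qvel'].round(3))
mv((.5421,-.3656,.0526,-.104))
E
```

```text
[ 0.54228395 -0.36614377  0.09369875] [ 3.13964933 -0.00316246 -0.10507814] [-0.003  0.004  0.007  0.001 -0.001  0.   ]
(0.5421, -0.3656, 0.0526, -0.104) -> [-0.04, -0.06, 4.11] [0.002, -0.003, -0.001]
```

Aligned to 0.6 mm. Lower the last 4 cm.

Emit:
{"method": "apply_moves", "body": {
  "moves": [
    [[0,-0.05,1],[0,0,0],0.1],
    [[0,-0.05,2],[0,0,0],0.1],
    [[0,-0.05,3],[0,0,0],0.1],
    [[0,-0.05,3.6],[0,0,0],0.1],
    [[0,-0.05,3.9],[0,0,0],0.1],
    [[0,-0.05,4.0],[0,0,0],0.1],
    [[0,-0.05,4.0],[0,0,0],0.1],
    [[0,-0.05,4.0],[0,0,0],0.1],
    [[0,-0.05,4.0],[0,0,0],0.1],
    [[0,-0.05,4.0],[0,0,0],0.1]
  ]
}}

```text
time: 38.95
tool_pos: [0.5406, -0.3645, 0.0524]
ee_rot: [-3.141, 0.002, -0.105]
wrist_force: [-3.4, 2.7, 5.1]
width: 0.0298
```

Emit:
{"method": "apply_moves", "body": {
  "moves": [
    [[0,0,0],[0,0,0],0.1],
    [[0,0,0],[0,0,0],0.5],
    [[0,0,0],[0,0,0],0.6],
    [[0,0,0],[0,0,0],0.7],
    [[0,0,0],[0,0,0],0.75],
    [[0,0,0],[0,0,0],0.75],
    [[0,0,0],[0,0,0],0.75],
    [[0,0,0],[0,0,0],0.75],
    [[0,0,-1],[0,0,0],0.75],
    [[0,0,-3],[0,0,0],0.75]
  ]
}}

```text
time: 39.78
tool_pos: [0.5397, -0.3637, 0.0787]
ee_rot: [-3.138, 0.006, -0.105]
wrist_force: [-0.5, -1.1, -0.5]
width: 0.0706
```

Emit:
{"method": "apply_moves", "body": {
  "moves": [
    [[0,0,-3],[0,0,0],0.75],
    [[0,0,-6.5],[0,0,0],0.75],
    [[0,0,-10],[0,0,0],0.75],
    [[-0.5,0,-12.5],[0,0,0],0.75],
    [[-1.5,0,-13],[0,0,0],0.75],
    [[-2,0,-13],[0,0,0],0.75],
    [[-2,0,-13],[0,0,0],0.75],
    [[-2,0,-13],[0,0,0],0.75],
    [[-2,0,-13],[0,0,0],0.75],
    [[-2,0,-13],[0,0,0],0.75]
  ]
}}

```text
time: 40.62
tool_pos: [0.5209, -0.3623, 0.2089]
ee_rot: [-3.139, 0.003, -0.105]
wrist_force: [0.7, 0.4, -0.2]
width: 0.0705
```

```bash
python3 - <<'E'
from h import *
im,c,o=snap('wrist','w22',None,1.5)
print(o['tool_pos'],o['ee_rot'])
cv2.imwrite('pics/w22z.png',cv2.resize(im[40:260,180:330],None,fx=2.7,fy=2.7,interpolation=cv2.INTER_CUBIC))
hd=np.array([bp('wrist',u/1.5,v/1.5,.08,c)[:2] for u,v in [(370,113)]])
mv((.551,.188,.24,np.pi),(.545,-.0,.24,1.9))
E
```

```text
[ 0.52090707 -0.36233796  0.20885932] [-3.13908107  0.00340668 -0.10517141]
(0.551, 0.188, 0.24, 3.141592653589793) -> [-2.81, -55.06, -2.95] [0.004, 0.003, 3.036]
(0.545, -0.0, 0.24, 1.9) -> [-1.44, -36.3, -2.99] [-0.004, -0.0, -2.005]
```

View pics/w22.png

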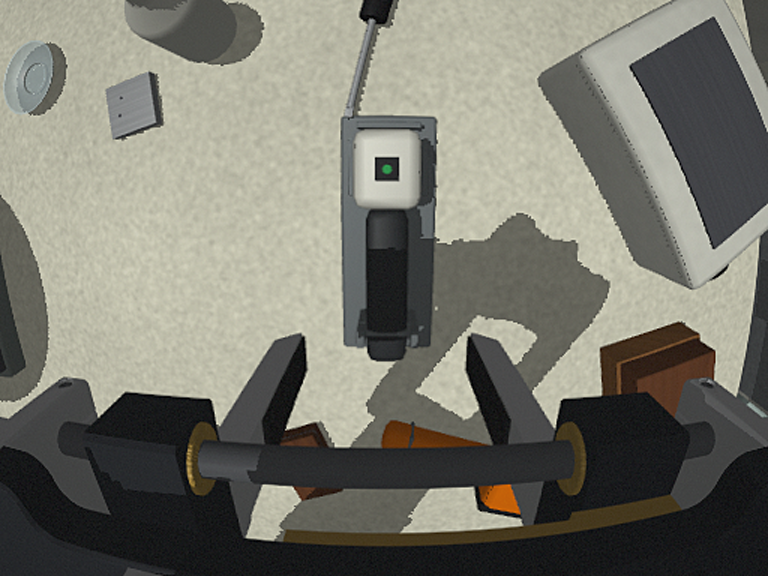

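View pics/w22z.png

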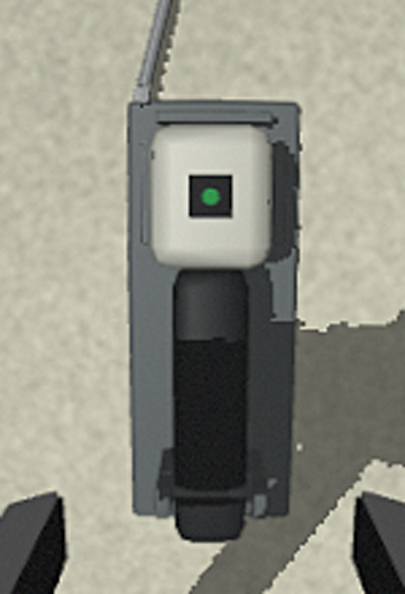

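Emit:
{"method": "apply_moves", "body": {
  "moves": [
    [[0,-1.5,-0.5],[0,0,-0.12],0.75],
    [[0,-4,-1],[0,0,-0.24],0.75],
    [[0,-6.5,-1.5],[0,0,-0.36],0.75],
    [[0,-9,-2],[0,0,-0.48],0.75],
    [[0,-11.5,-2.5],[0,0,-0.6],0.75],
    [[0,-14,-3],[0,0,-0.72],0.75],
    [[0,-16.5,-3],[0,0,-0.84],0.75],
    [[0,-19,-3],[0,0,-0.96],0.75],
    [[0,-21.5,-3],[0,0,-1.08],0.75],
    [[0,-24,-3],[0,0,-1.2],0.75]
  ]
}}

```text
time: 41.5
tool_pos: [0.5467, -0.1229, 0.2407]
ee_rot: [-3.141, -0.0, 1.101]
wrist_force: [0.1, -0.3, -0.1]
width: 0.0705
```

```bash
python3 - <<'E'
from h import *
im,c,o=load('w22')
print('green',bp('wrist',180+210.5/2.7,40+197/2.7,.08,c),bp('wrist',387/1.5,168.5/1.5,.08,c))
mv((.551,.10,.24,2.3))
print(robot.get_obs()['tool_pos'])
E
```

```text
green [ 0.59783231 -0.37022068  0.08      ] [ 0.5984455  -0.37032077  0.08      ]
(0.551, 0.1, 0.24, 2.3) -> [20.07, -9.71, 0.08] [-0.001, -0.001, -1.199]
[ 0.5466629  -0.12287419  0.24074014]
```

Emit:
{"method": "apply_moves", "body": {
  "moves": [
    [[2,-0.3,0],[0,0,-0.12],0.75],
    [[4.5,-0.9,0],[0,0,-0.24],0.75],
    [[7,-1.7,0],[0,0,-0.36],0.75],
    [[9.5,-2.7,0],[0,0,-0.48],0.75],
    [[11.5,-3.7,0],[0,0,-0.6],0.75],
    [[13.5,-4.9,0],[0,0,-0.72],0.75],
    [[15.5,-6.1,0],[0,0,-0.84],0.75],
    [[17.5,-7.4,0],[0,0,-0.96],0.75],
    [[19,-8.6,0],[0,0,-1.08],0.75],
    [[20,-9.7,0],[0,0,-1.2],0.75]
  ]
}}

```text
time: 42.33
tool_pos: [0.5518, 0.0999, 0.2405]
ee_rot: [-3.141, -0.001, 2.302]
wrist_force: [-0.4, 0.5, -0.6]
width: 0.0708
```

```bash
python3 - <<'E'
from h import *
im,c,o=snap('wrist','w23',None,1.5)
print(o['tool_pos'],o['ee_rot'])
mv((.551,.188,.21,3.09))
E
```

```text
[0.55183102 0.0999288  0.24046188] [-3.14086221e+00 -1.37405076e-03  2.30237607e+00]
(0.551, 0.188, 0.21, 3.09) -> [6.35, 5.8, 3.09] [0.001, -0.003, -0.782]
```

View pics/w23.png

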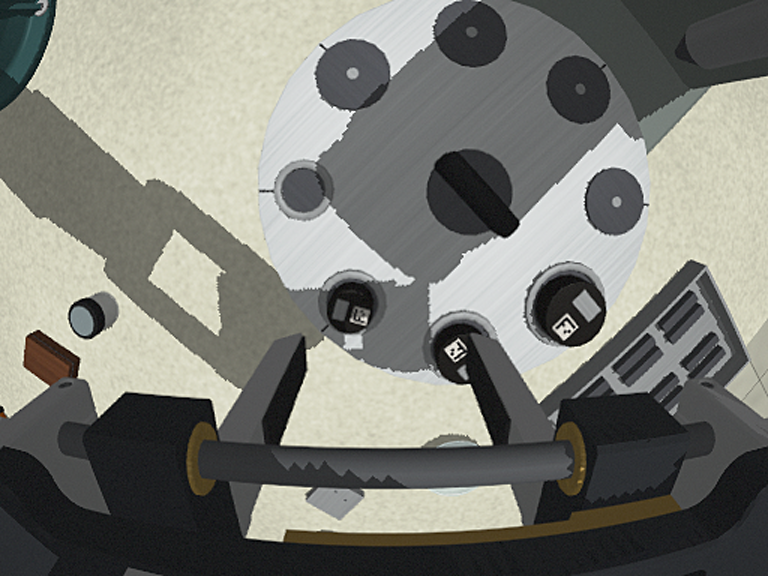

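```bash
python3 - <<'E'
from h import *
im,c,o=load('w23')
g=im.max(axis=2); m=(g<38).astype(np.uint8)
cv2.imwrite('pics/w23m.png',cv2.resize(m[80:180,260:370]*255,None,fx=5,fy=5,interpolation=0))
cv2.imwrite('pics/w23z.png',cv2.resize(im[80:180,260:370],None,fx=5,fy=5,interpolation=cv2.INTER_CUBIC))
E
```

```text
(no output)
```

View pics/w23z.png

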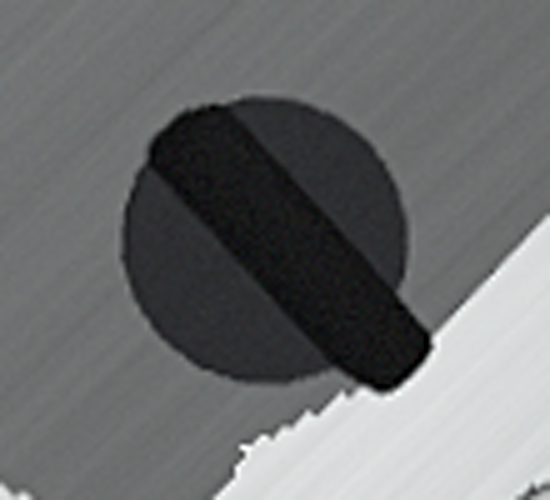

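```bash
python3 - <<'E'
from h import *
im,c,o=load('w23')
f=lambda u,v,z: bp('wrist',260+u/5,80+v/5,z,c)[:2]
a,b=f(240,112,.139),f(425,332,.139); d=b-a;print(a,b,np.arctan2(d[1],d[0]))
n=np.array([-d[1],d[0]])/np.hypot(*d)
print('axis side line pt', (a+b)/2, n)
e=(f(432,345,.139)+f(380,390,.139))/2; print('end centre',e, e-.032*d/np.hypot(*d))
# boss circle z .105 r .03
print(fitc(c,[(123,240),(145,310),(200,365),(260,382),(320,375),(405,260),(400,200),(360,130),(300,100)],.030,.105,(260,80),5))
E
```

```text
[0.52544081 0.19710667] [0.57806446 0.19206137] -0.09558287405395112
axis side line pt [0.55175264 0.19458402] [0.0954374  0.99543543]
end centre [0.58005992 0.18482839] [0.54820598 0.18788239]
(array([0.5504, 0.1871]), array([-0.5, -0.9, -0.6, -0.4,  0.3, -0.6, -0.8, -0.2, -0.8]))
```

Emit:
{"method": "apply_moves", "body": {
  "moves": [
    [[1,0.9,0],[0,0,-0.12],0.75],
    [[2,1.8,0],[0,0,-0.24],0.75],
    [[3,2.7,0.5],[0,0,-0.36],0.75],
    [[4,3.6,1],[0,0,-0.48],0.75],
    [[5,4.5,1.5],[0,0,-0.6],0.75],
    [[6,5.4,2],[0,0,-0.7],0.75],
    [[6.3,5.7,2.5],[0,0,-0.76],0.75],
    [[6.3,5.7,3],[0,0,-0.76],0.75],
    [[6.3,5.7,3],[0,0,-0.76],0.75],
    [[6.3,5.7,3],[0,0,-0.76],0.75]
  ]
}}

```text
time: 43.22
tool_pos: [0.553, 0.1822, 0.2108]
ee_rot: [-3.141, -0.001, 3.052]
wrist_force: [-0.3, 0.6, -0.3]
width: 0.0706
```

```bash
python3 - <<'E'
from h import *
im,c,o=snap('wrist','w24',None,1.5)
print(o['tool_pos'],o['ee_rot'],o['joint_positions'].round(2))
mv((.5504,.187,.131,3.066))
E
```

```text
[0.55301207 0.18223994 0.21076069] [-3.14089389e+00 -1.20768787e-03  3.05188426e+00] [ 0.22  0.16  1.3  -0.    1.68 -1.26]
(0.5504, 0.187, 0.131, 3.066) -> [0.32, 0.45, 8.04] [-0.0, -0.0, -0.014]
```

View pics/w24.png

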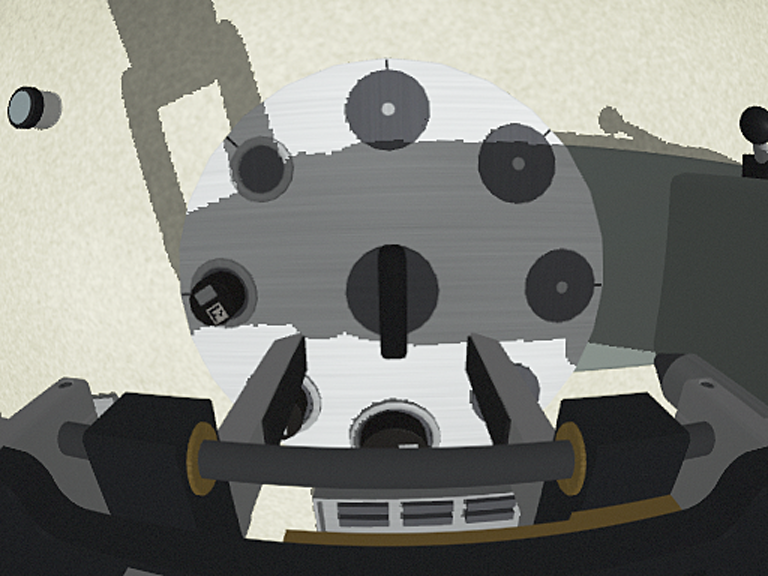

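Emit:
{"method": "apply_moves", "body": {
  "moves": [
    [[0.15,0.2,1],[0,0,0],0.7],
    [[0.3,0.45,2],[0,0,-0.014],0.65],
    [[0.3,0.45,3.5],[0,0,-0.014],0.6],
    [[0.3,0.45,4.5],[0,0,-0.014],0.6],
    [[0.3,0.45,5],[0,0,-0.014],0.6],
    [[0.3,0.45,5],[0,0,-0.014],0.6],
    [[0.3,0.45,5],[0,0,-0.014],0.6],
    [[0.3,0.45,5],[0,0,-0.014],0.6],
    [[0.3,0.45,5],[0,0,-0.014],0.6],
    [[0.3,0.45,5],[0,0,-0.014],0.6]
  ]
}}

```text
time: 44.1
tool_pos: [0.5509, 0.1878, 0.1624]
ee_rot: [3.141, 0.002, 3.069]
wrist_force: [-0.3, -0.2, -0.8]
width: 0.0565
```

```bash
python3 - <<'E'
from h import *
im,c,o=snap('wrist','w25',(140,60,380,240),3.3)
print(o['tool_pos'],o['ee_rot'],o['joint_positions'].round(2))
mv((.5504,.187,.136,3.066))
E
```

```text
[0.55094115 0.18780269 0.16243483] [3.14101041e+00 1.62797080e-03 3.06877011e+00] [ 0.23  0.17  1.39  0.    1.58 -1.27]
(0.5504, 0.187, 0.136, 3.066) -> [0.05, -0.09, 2.63] [0.001, 0.001, 0.003]
```

View pics/w25.png

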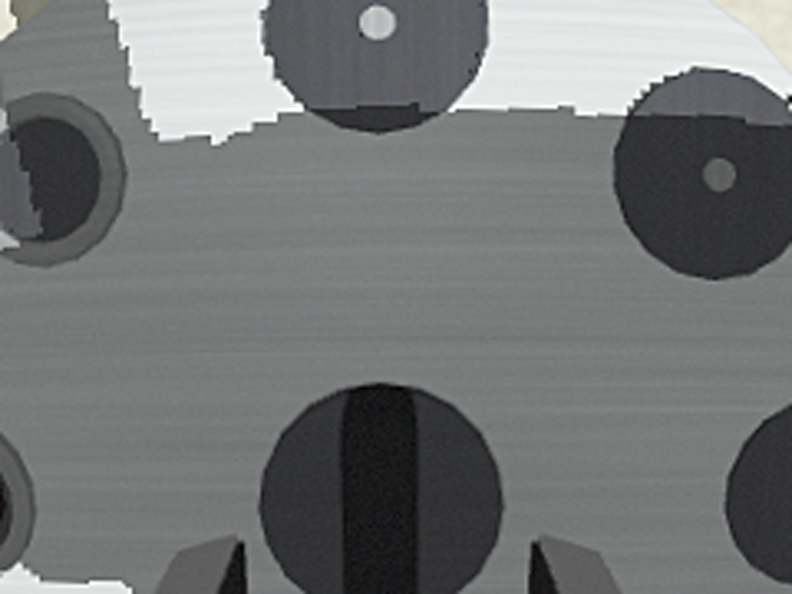

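Emit:
{"method": "apply_moves", "body": {
  "moves": [
    [[0,0,0.8],[0,0,0],0.6],
    [[0,-0.05,1.6],[0,0,0],0.6],
    [[0,-0.05,2.2],[0,0,0],0.6],
    [[0,-0.05,2.6],[0,0,0],0.5],
    [[0,-0.05,2.6],[0,0,0],0.4],
    [[0,-0.05,2.6],[0,0,0],0.3],
    [[0,-0.05,2.6],[0,0,0],0.3],
    [[0,-0.05,2.6],[0,0,0],0.3],
    [[0,-0.05,2.6],[0,0,0],0.3],
    [[0,-0.05,2.6],[0,0,0],0.3]
  ]
}}

```text
time: 44.98
tool_pos: [0.5506, 0.1872, 0.1359]
ee_rot: [3.141, 0.001, 3.069]
wrist_force: [-0.1, 1.0, 0.3]
width: 0.028
```

Emit:
{"method": "apply_moves", "body": {
  "moves": [
    [[0,0,0],[0,0,0],0.05],
    [[0,0,0],[0,0,0],0.05],
    [[0,0,0],[0,0,0],0.05],
    [[0,0,0],[0,0,0],0.05],
    [[0,0,0],[0,0,0],0.05],
    [[0,0,0],[0,0,0],0.05],
    [[0,0,0],[0,0,0],0.05],
    [[0,0,0],[0,0,0],0.05],
    [[0,0,0],[0,0,0],0.05],
    [[0,0,0],[0,0,0],0.05]
  ]
}}

```text
time: 45.82
tool_pos: [0.5504, 0.1863, 0.1356]
ee_rot: [-3.14, 0.0, 3.068]
wrist_force: [-0.9, -4.6, 2.4]
width: 0.0161
```

```bash
python3 - <<'E'
from h import *
o=robot.get_obs()
print(o['tool_pos'],o['ee_rot'],o['joint_positions'].round(3),o['wrist_force'],o['width'])
E
```

```text
[0.5504448  0.18634335 0.13564399] [-3.14000822e+00  1.13902356e-04  3.06844601e+00] [ 0.23   0.187  1.426 -0.002  1.529 -1.268] [-0.92898751 -4.64813703  2.36372712] 0.016068735827695878
```

Emit:
{"method": "apply_moves", "body": {
  "moves": [
    [[0,0,0],[0,0,-0.03],0.05],
    [[0,0,0],[0,0,-0.08],0.05],
    [[0,0,0],[0,0,-0.14],0.05],
    [[0,0,0],[0,0,-0.21],0.05],
    [[0,0,0],[0,0,-0.28],0.05],
    [[0,0,0],[0,0,-0.35],0.05],
    [[0,0,0],[0,0,-0.42],0.05],
    [[0,0,0],[0,0,-0.49],0.05],
    [[0,0,0],[0,0,-0.56],0.05],
    [[0,0,0],[0,0,-0.63],0.05]
  ]
}}

```text
time: 46.65
tool_pos: [0.5506, 0.1856, 0.1356]
ee_rot: [-3.139, -0.001, -2.582]
wrist_force: [-1.0, -6.6, 1.6]
width: 0.0158
```

```bash
python3 - <<'E'
from h import *
im,c,o=snap('wrist','w26',None,1.5)
print(o['tool_pos'],o['ee_rot'],o['joint_positions'].round(3),o['wrist_force'],o['width'])
E
```

```text
[0.55062413 0.18564488 0.13561505] [-3.13914001e+00 -1.31020750e-03 -2.58204893e+00] [ 0.229  0.187  1.426 -0.003  1.529 -1.901] [-1.03402643 -6.56194708  1.61961276] 0.01575451056805033
```

View pics/w26.png

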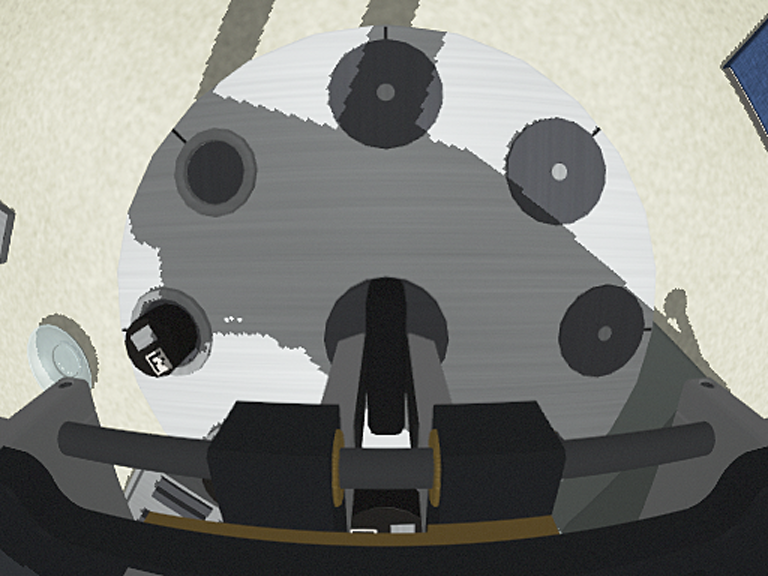

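Emit:
{"method": "apply_moves", "body": {
  "moves": [
    [[0,0,0],[0,0,-0.07],0.05],
    [[0,0,0],[0,0,-0.14],0.05],
    [[0,0,0],[0,0,-0.21],0.05],
    [[0,0,0],[0,0,-0.28],0.05],
    [[0,0,0],[0,0,-0.35],0.05],
    [[0,0,0],[0,0,-0.42],0.05],
    [[0,0,0],[0,0,-0.49],0.05],
    [[0,0,0],[0,0,-0.55],0.05],
    [[0,0,0],[0,0,-0.6],0.05],
    [[0,0,0],[0,0,-0.635],0.05]
  ]
}}

```text
time: 47.53
tool_pos: [0.5511, 0.1852, 0.1356]
ee_rot: [-3.139, -0.003, -1.949]
wrist_force: [1.4, -7.3, 1.5]
width: 0.0153
```

```bash
python3 - <<'E'
from h import *
im,c,o=snap('wrist','w27',None,1.5)
print(o['tool_pos'],o['ee_rot'],o['joint_positions'].round(3),o['wrist_force'],o['wrist_torque'],o['width'])
E
```

```text
[0.55114266 0.18524391 0.13563646] [-3.13908145e+00 -2.67376400e-03 -1.94861851e+00] [ 0.229  0.187  1.426 -0.004  1.528 -2.535] [ 1.36503487 -7.29298964  1.5294375 ] [-1.24047177 -0.0298313  -0.02749971] 0.015328993454109681
```

View pics/w27.png

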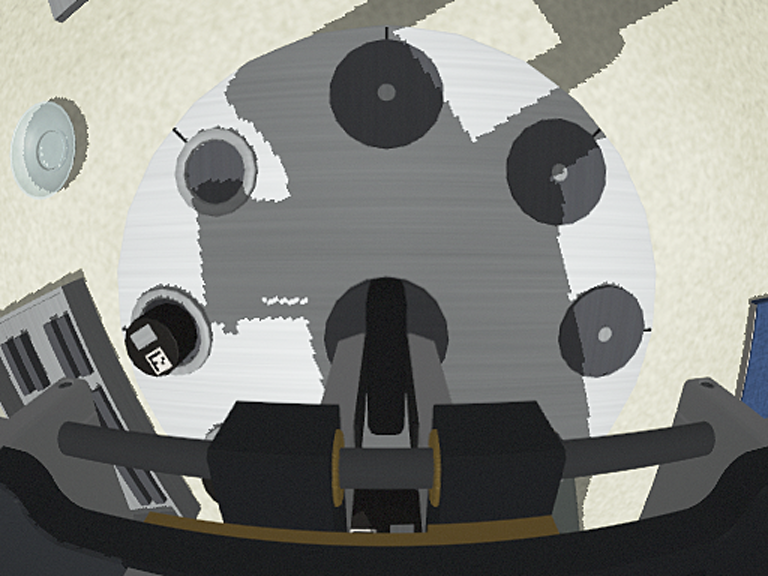

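Emit:
{"method": "apply_moves", "body": {
  "moves": [
    [[0,0,0],[0,0,-0.02],0.05],
    [[0,0,0],[0,0,-0.02],0.05],
    [[0,0,0],[0,0,-0.02],0.05],
    [[0,0,0],[0,0,-0.02],0.6],
    [[0,0,0],[0,0,-0.02],0.7],
    [[0,0,0],[0,0,-0.02],0.7],
    [[0,0,0],[0,0,-0.02],0.7],
    [[0,0,0],[0,0,-0.02],0.7],
    [[0,0,0],[0,0,-0.02],0.7],
    [[0,0,0],[0,0,-0.02],0.7]
  ]
}}

```text
time: 48.42
tool_pos: [0.5504, 0.1875, 0.1355]
ee_rot: [3.141, 0.0, -1.929]
wrist_force: [0.6, -1.1, -1.1]
width: 0.0585
```

```bash
python3 - <<'E'
from h import *
im,c,o=snap('wrist','w28',None,1.5)
print(o['tool_pos'],o['ee_rot'],o['joint_positions'].round(3),o['wrist_force'],o['wrist_torque'],o['width'])
E
```

```text
[0.55040355 0.18745996 0.13546293] [ 3.14146881e+00  3.82511098e-04 -1.92918560e+00] [ 0.231  0.187  1.426  0.     1.529 -2.553] [ 0.64965909 -1.07523425 -1.0919362 ] [ 0.0798562   0.08248198 -0.02875585] 0.058465739945868796
```

View pics/w28.png

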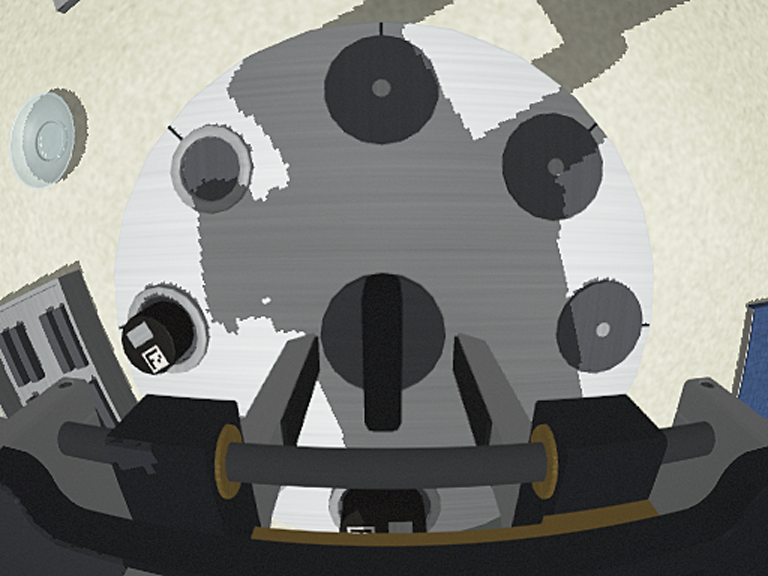

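Emit:
{"method": "apply_moves", "body": {
  "moves": [
    [[0,0,0],[0,0,0],0.8],
    [[0,0,0],[0,0,0],0.8],
    [[0,0,0],[0,0,0],0.8],
    [[0,0,0],[0,0,0],0.8],
    [[0,0,0],[0,0,0],0.8],
    [[0,0,0],[0,0,0],0.8],
    [[0,0,0],[0,0,0],0.8],
    [[0,0,0],[0,0,0],0.8],
    [[0,0,0],[0,0,0],0.8],
    [[0,0,0],[0,0,0],0.8]
  ]
}}

```text
time: 49.3
tool_pos: [0.5504, 0.1872, 0.1355]
ee_rot: [3.142, 0.0, -1.929]
wrist_force: [0.1, 0.1, 0.1]
width: 0.0754
```

```bash
python3 - <<'E'
from h import *
im,c,o=snap('wrist','w29',None,1.5)
E
```

```text
(no output)
```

View pics/w29.png

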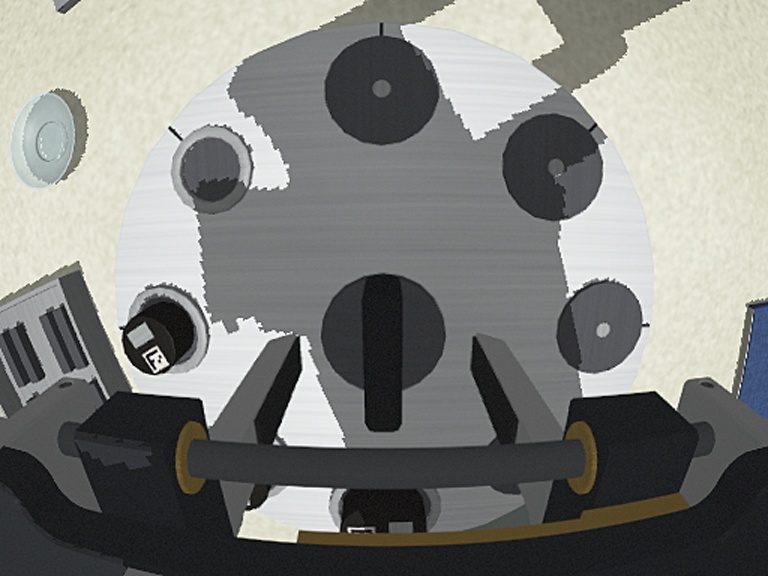

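Emit:
{"method": "apply_moves", "body": {
  "moves": [
    [[0,0,0],[0,0,0],0.32],
    [[0.5,0,0],[0,0,0],0.32],
    [[1.5,0,0],[0,0,0],0.32],
    [[2.5,0,0],[0,0,0],0.32],
    [[2.8,0,0],[0,0,0],0.32],
    [[2.8,0,0],[0,0,0],0.32],
    [[2.8,0,0],[0,0,0],0.32],
    [[2.8,0,0],[0,0,0],0.32],
    [[2.8,0,0],[0,0,0],0.32],
    [[2.8,0,0],[0,0,0],0.32]
  ]
}}

```text
time: 50.18
tool_pos: [0.5392, 0.1681, 0.1354]
ee_rot: [-3.138, -0.006, -1.94]
wrist_force: [0.4, 0.4, -0.3]
width: 0.0301
```

```bash
python3 - <<'E'
from h import *
im,c,o=snap('wrist','w30',None,1.5)
print(o['tool_pos'],o['ee_rot'],o['joint_positions'].round(3),o['width'])
E
```

```text
[0.53922453 0.16811094 0.13541246] [-3.13766012 -0.00579985 -1.94032382] [ 0.206  0.151  1.467 -0.007  1.523 -2.566] 0.03008777418666745
```

View pics/w30.png

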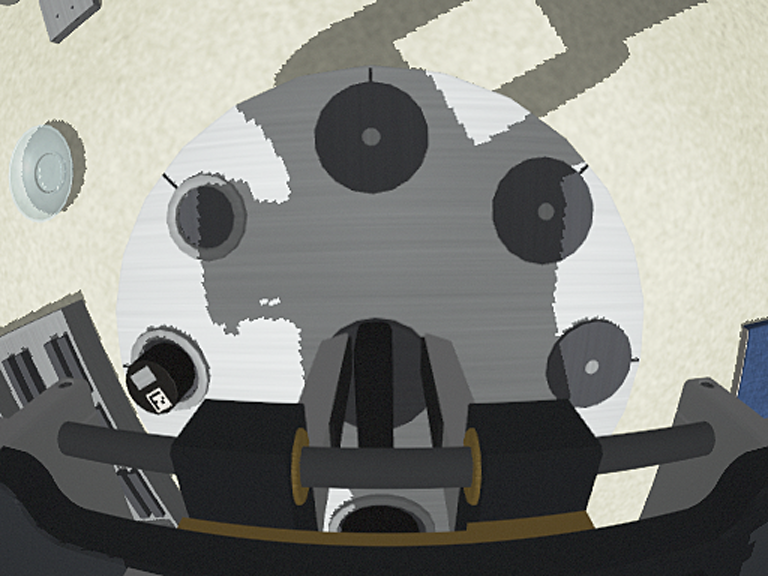

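```bash
python3 - <<'E'
from h import *
u=np.array([-.35,-.937]);n=np.array([-.937,.35]);ax=np.array([.5504,.187])
for b in (-.002,-.007,-.0105,-.0125):
    p=ax+.028*u+b*n; mv((*p,.1355,-2.03))
E
```

```text
(np.float64(0.542474), np.float64(0.16006399999999998), 0.1355, -2.03) -> [0.63, -0.59, -0.01] [-0.004, -0.006, 0.09]
(np.float64(0.547159), np.float64(0.15831399999999998), 0.1355, -2.03) -> [0.62, -1.09, -0.0] [-0.004, -0.006, 0.09]
(np.float64(0.5504384999999999), np.float64(0.15708899999999998), 0.1355, -2.03) -> [0.62, -1.44, -0.0] [-0.004, -0.006, 0.09]
(np.float64(0.5523125), np.float64(0.156389), 0.1355, -2.03) -> [0.62, -1.64, -0.0] [-0.004, -0.006, 0.09]
```

Emit:
{"method": "apply_moves", "body": {
  "moves": [
    [[0,0,0],[0,0,0.05],0.32],
    [[0.2,-0.2,0],[0,0,0.09],0.32],
    [[0.4,-0.4,0],[0,0,0.09],0.32],
    [[0.6,-0.6,0],[0,0,0.09],0.32],
    [[0.6,-0.7,0],[0,0,0.09],0.32],
    [[0.6,-0.8,0],[0,0,0.09],0.32],
    [[0.6,-0.8,0],[0,0,0.09],0.32],
    [[0.6,-0.8,0],[0,0,0.09],0.32],
    [[0.6,-0.8,0],[0,0,0.09],0.32],
    [[0.6,-0.8,0],[0,0,0.09],0.32]
  ]
}}

```text
time: 51.07
tool_pos: [0.5444, 0.1595, 0.1355]
ee_rot: [-3.137, -0.005, -2.03]
wrist_force: [0.6, -0.2, 0.6]
width: 0.0301
```

```bash
cat >> h.py <<'E'
def bb(o=None):
    u=np.array([-.35,-.937]);n=np.array([-.937,.35]);ax=np.array([.5504,.187])
    o=o or robot.get_obs(); d=o['tool_pos'][:2]-ax; return d@u*1e3,d@n*1e3
E
python3 - <<'E'
from h import *
im,c,o=snap('wrist','w31',None,1.5)
print(o['tool_pos'],o['ee_rot'],o['joint_positions'].round(3),o['width'],o['wrist_force'],bb(o))
E
```

```text
[0.54438582 0.15954577 0.13548944] [-3.13726268 -0.00546373 -2.03035476] [ 0.189  0.157  1.461 -0.007  1.524 -2.492] 0.030083011037571283 [ 0.62958009 -0.22389359  0.63190772] (np.float64(27.829571552218557), np.float64(-3.973692834702739))
```

View pics/w31.png

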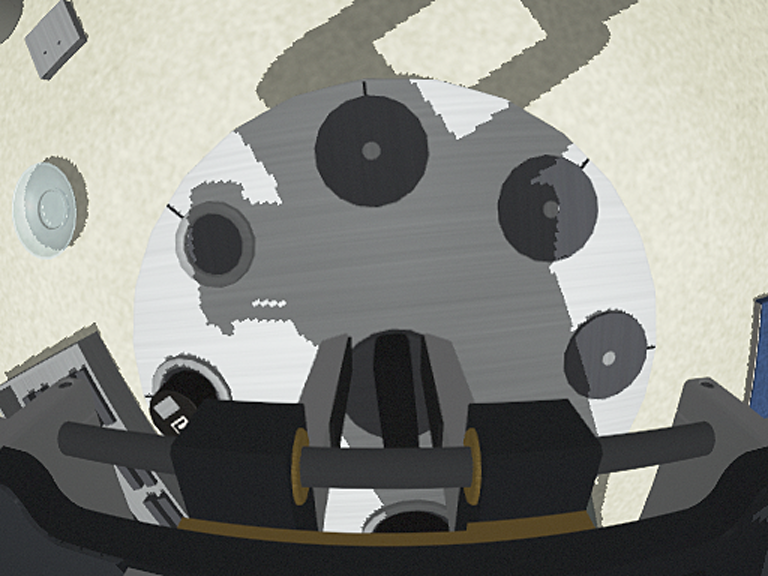

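Emit:
{"method": "apply_moves", "body": {
  "moves": [
    [[0,-0.1,0],[0,0,0],0.32],
    [[0,-0.2,0],[0,0,0],0.32],
    [[0,-0.3,0],[0,0,0],0.32],
    [[0,-0.4,0],[0,0,0],0.32],
    [[0,-0.5,0],[0,0,0],0.32],
    [[0,-0.6,0],[0,0,0],0.32],
    [[0,-0.6,0],[0,0,0],0.32],
    [[0,-0.6,0],[0,0,0],0.32],
    [[0,-0.6,0],[0,0,0],0.32],
    [[0,-0.6,0],[0,0,0],0.32]
  ]
}}

```text
time: 51.95
tool_pos: [0.5504, 0.1567, 0.1356]
ee_rot: [-3.136, -0.005, -2.031]
wrist_force: [0.2, 0.1, 0.3]
width: 0.0301
```

```bash
cat >> h.py <<'E'
def table(im,c,ax=(.5504,.187),th0=np.radians(-3.8),rng=(60,100)):
    """table angle from tick/white? uses flat dark discs & XS nest: correlate projected marks"""
    pass
E
python3 - <<'E'
from h import *
im,c,o=snap('wrist','w32',None,1.5)
print(o['tool_pos'],o['ee_rot'],o['joint_positions'].round(3),o['width'],o['wrist_force'],bb(o))
# rim ticks -> angles ; XS nest etc view by hand
E
```

```text
[0.55041606 0.15665315 0.13559351] [-3.13586169 -0.00497396 -2.03079469] [ 0.183  0.167  1.449 -0.007  1.524 -2.499] 0.03013024608793009 [0.15546285 0.07841382 0.3471158 ] (np.float64(28.429379997769363), np.float64(-10.63644392866862))
```

View pics/w32.png

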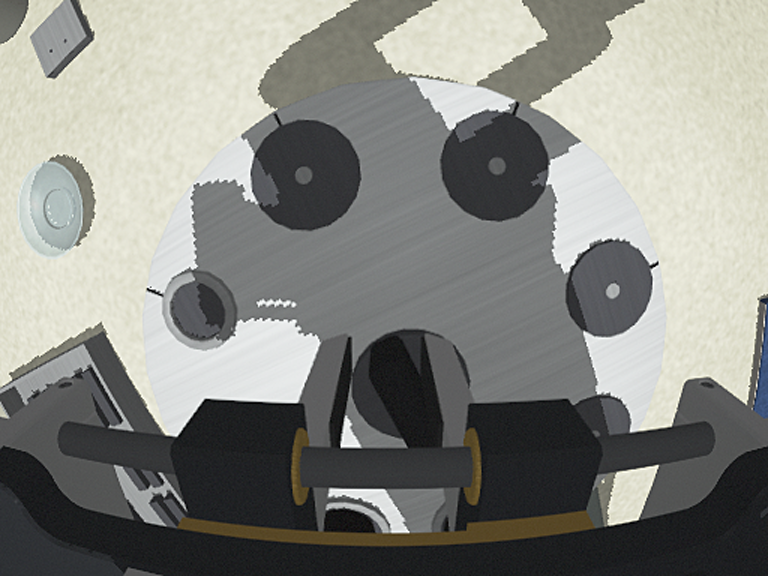

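```bash
cat >> h.py <<'E'
def marks(c,pts,s=1.5,ax=np.array([.5504,.187])):
    for u,v in pts:
        p=bp('wrist',u/s,v/s,.095,c)[:2]; d=p-ax; a=np.degrees(np.arctan2(d[1],d[0])); print(p.round(4),round(np.hypot(*d)*1e3,1),round(a,2),'mod45',round(a%45,2))
E
python3 - <<'E'
from h import *
print('before(74deg)');im,c,o=load('w29');marks(c,[(381,88),(556,167),(602,330)])
print('start');im,c,o=load('w24');marks(c,[(388,109),(518,163),(562,287)])
print('now');im,c,o=load('w32');marks(c,[(304,175),(497,166),(613,291)])
mv((.5504,.15,.22,-2.03))
E
```

```text
before(74deg)
[0.5111 0.0786] 115.4 -109.93 mod45 25.07
[0.445  0.1393] 115.7 -155.66 mod45 24.34
[0.4418 0.2289] 116.4 158.88 mod45 23.88
start
[0.4361 0.1949] 114.6 176.03 mod45 41.03
[0.4751 0.2747] 115.6 130.65 mod45 40.65
[0.5598 0.3039] 117.3 85.42 mod45 40.42
now
[0.5497 0.0722] 114.8 -90.33 mod45 44.67
[0.4677 0.1074] 114.8 -136.09 mod45 43.91
[0.4341 0.1908] 116.3 178.14 mod45 43.14
(0.5504, 0.15, 0.22, -2.03) -> [0.64, -0.35, -8.44] [-0.005, -0.005, -0.001]
```

Emit:
{"method": "apply_moves", "body": {
  "moves": [
    [[0,0.2,0],[0,0,0],0.32],
    [[0,0.4,0],[0,0,0],0.32],
    [[0,0.5,0],[0,0,0],0.32],
    [[0,0.5,0],[0,0,0],0.32],
    [[0,0.5,0],[0,0,0],0.32],
    [[0,0.5,0],[0,0,0],0.32],
    [[0,0.5,0],[0,0,0],0.32],
    [[0,0.5,0],[0,0,0],0.32],
    [[0,0.5,0],[0,0,0],0.32],
    [[0,0.5,0],[0,0,0],0.32]
  ]
}}

```text
time: 52.83
tool_pos: [0.5454, 0.159, 0.1355]
ee_rot: [-3.137, -0.006, -2.031]
wrist_force: [0.7, 0.4, -0.2]
width: 0.0299
```

```bash
python3 - <<'E'
from h import *
im,c,o=snap('wrist','w33',None,1.5)
print(o['tool_pos'],bb(o))
E
```

```text
[0.54538147 0.15897579 0.13548676] (np.float64(28.015168367223367), np.float64(-5.106111149279638))
```

View pics/w33.png

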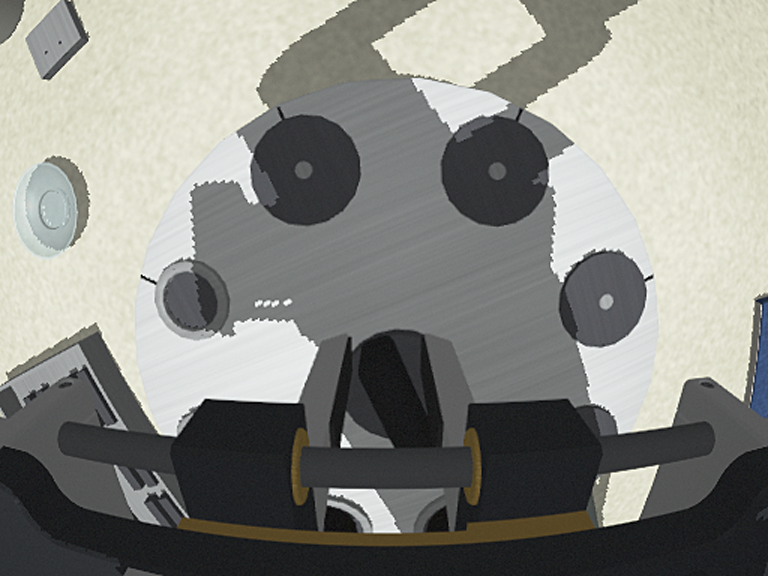

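```bash
python3 - <<'E'
from h import *
im,c,o=load('w33');marks(c,[(304,170),(497.5,171),(605.5,301.5)])
E
```

```text
[0.5436 0.0725] 114.7 -93.41 mod45 41.59
[0.4634 0.112 ] 114.9 -139.22 mod45 40.78
[0.4349 0.1965] 115.8 175.28 mod45 40.28
```

Emit:
{"method": "apply_moves", "body": {
  "moves": [
    [[0,0,0],[0,0,0],0.6],
    [[0,0,0],[0,0,0],0.6],
    [[0,0,0],[0,0,0],0.6],
    [[0,0,0],[0,0,0],0.6],
    [[0,0,0],[0,0,0],0.6],
    [[0,0,-0.5],[0,0,0],0.6],
    [[0,0,-1.5],[0,0,0],0.6],
    [[0,0,-3.5],[0,0,0],0.6],
    [[0,0,-6],[0,0,0],0.6],
    [[1.5,0,-8],[0,0,0],0.6]
  ]
}}

```text
time: 53.72
tool_pos: [0.5393, 0.1476, 0.2178]
ee_rot: [-3.136, -0.003, -2.028]
wrist_force: [0.4, 0.4, 0.2]
width: 0.0561
```

```bash
python3 - <<'E'
from h import *
mv((.52,-.02,.27,-2.6),(.5,-.02,.27,2.4))
o=robot.get_obs();print(o['joint_positions'].round(2))
E
```

```text
(0.52, -0.02, 0.27, -2.6) -> [15.91, -5.7, -5.13] [-0.006, -0.002, 0.572]
(0.5, -0.02, 0.27, 2.4) -> [16.79, -3.91, -5.14] [-0.007, 0.003, 1.855]
[ 0.17  0.11  1.35 -0.01  1.68 -2.52]
```

Emit:
{"method": "apply_moves", "body": {
  "moves": [
    [[1.5,-0.3,-0.5],[0,0,0.1],0.6],
    [[3.5,-0.8,-1],[0,0,0.2],0.6],
    [[5.5,-1.3,-1.5],[0,0,0.32],0.6],
    [[7.5,-1.8,-2.5],[0,0,0.44],0.6],
    [[9.5,-2.3,-3.5],[0,0,0.56],0.6],
    [[11.5,-2.8,-4],[0,0,0.68],0.6],
    [[13.5,-3.2,-4.5],[0,0,0.8],0.6],
    [[15,-3.6,-5],[0,0,0.92],0.6],
    [[16,-3.9,-5],[0,0,1.04],0.6],
    [[16.8,-3.9,-5],[0,0,1.16],0.6]
  ]
}}

```text
time: 54.55
tool_pos: [0.4991, -0.0227, 0.2686]
ee_rot: [-3.134, 0.005, 3.085]
wrist_force: [0.2, 0.2, -0.7]
width: 0.0564
```

```bash
python3 - <<'E'
from h import *
mv((.5,0,.27,1.8),(.45,-.1,.27,1.571))
E
```

```text
(0.5, 0, 0.27, 1.8) -> [0.04, 2.27, -0.16] [-0.003, 0.009, 1.285]
(0.45, -0.1, 0.27, 1.571) -> [4.47, -8.0, -0.11] [-0.002, 0.009, 1.514]
```

Emit:
{"method": "apply_moves", "body": {
  "moves": [
    [[0,0,0],[0,0,0.12],0.6],
    [[0,0.2,0],[0,0,0.24],0.6],
    [[0,0.5,0],[0,0,0.36],0.6],
    [[0,0.8,0],[0,0,0.48],0.6],
    [[0,1,0],[0,0,0.6],0.6],
    [[0,1.3,0],[0,0,0.72],0.6],
    [[0,1.6,0],[0,0,0.84],0.6],
    [[0,2,0],[0,0,0.96],0.6],
    [[0,2.2,0],[0,0,1.08],0.6],
    [[0,2.2,0],[0,0,1.2],0.6]
  ]
}}

```text
time: 55.38
tool_pos: [0.5001, 0.001, 0.2679]
ee_rot: [3.141, 0.008, 1.887]
wrist_force: [-0.1, -0.1, -0.8]
width: 0.0563
```

```bash
python3 - <<'E'
from h import *
im,c,o=snap('wrist','w34',None,1.5)
print(o['tool_pos'],o['ee_rot'])
snap('top','tt6',None,1.5)
snap('scene','ss6',None,1.5)
E
```

```text
[0.50009467 0.000979   0.26790946] [3.14059863 0.00756122 1.88725248]
```

View pics/w34.png

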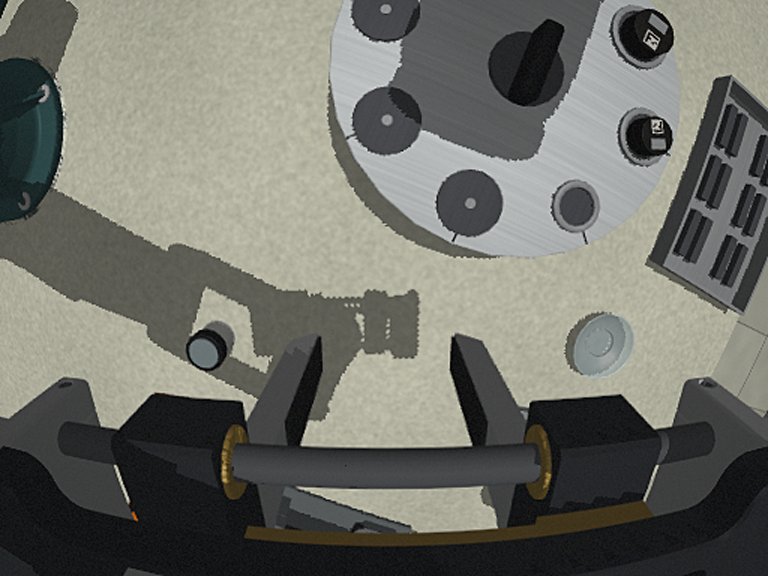

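View pics/tt6.png

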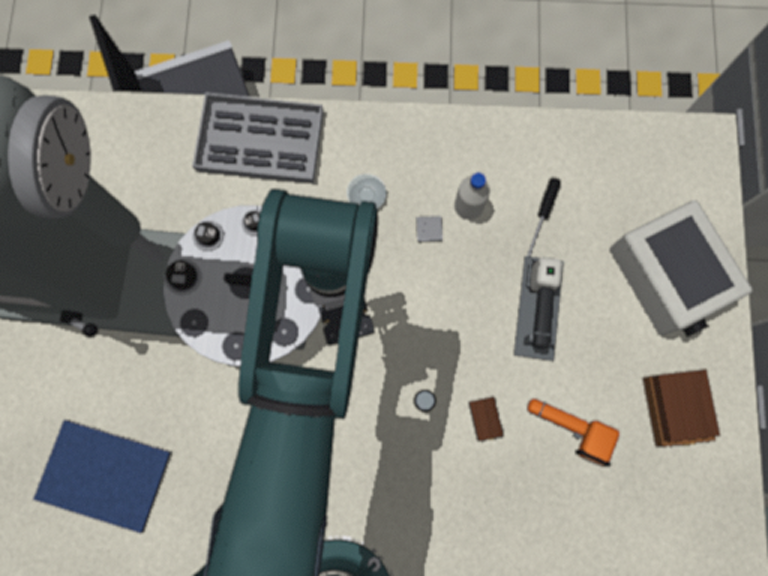

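View pics/ss6.png

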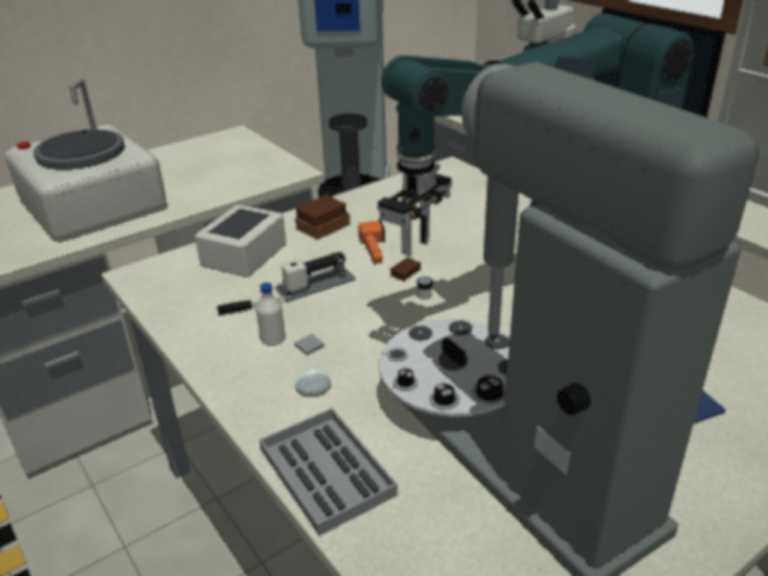

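```bash
python3 - <<'E'
from h import *
im,c,o=snap('wrist','w35',None,1.5)
g=load('w34')[0]
print(np.abs(robot.get_obs()['qvel']).max())
cv2.imwrite('pics/w35z.png',cv2.resize(im[0:175,200:480],None,fx=2.8,fy=2.8,interpolation=cv2.INTER_CUBIC))
E
```

```text
0.005612928989739774
```

View pics/w35z.png

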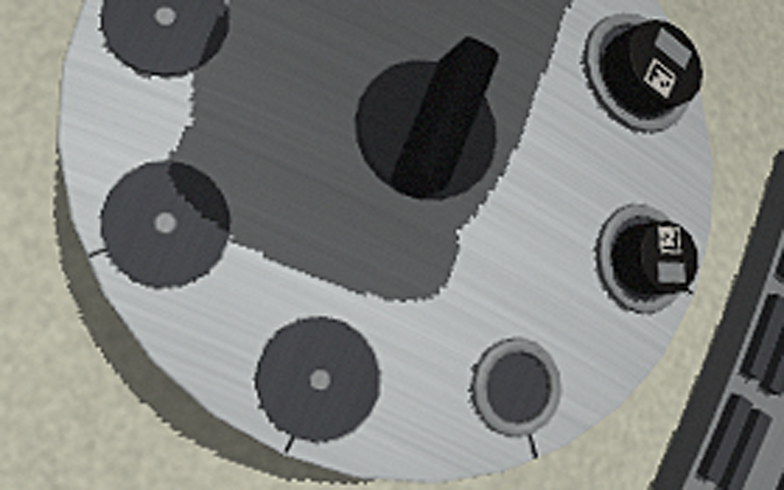

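```bash
python3 - <<'E'
from h import *
im,c,o=load('w35')
marks(c,[(200+u/2.8,v/2.8) for u,v in [(165,16),(165,222),(320,380)]],s=1)
p=[bp('wrist',200+u/2.8,v/2.8,.12,c)[:2] for u,v in [(660,78),(669,239)]];print(p)
# overlays of seated pucks at table 90
k=cv2.imread('pics/w35z.png')
th=np.radians(-4.3+90)
for nm in 'MS':
    q0=nestpos(np.array([.5504,.187]),th,nm)
    for r,z,col in [(RI[nm],.1,(0,255,0)),(RI[nm]-.003,.12,(0,0,255))]:
        q=[((pj('wrist',(q0[0]+r*np.cos(t),q0[1]+r*np.sin(t),z),c)-[200,0])*2.8).astype(int) for t in np.linspace(0,6.28,40)]
        cv2.polylines(k,[np.array(q)],True,col,1)
cv2.imwrite('pics/w35o.png',k)
t=load('tt6')[0]; cv2.imwrite('pics/tt6z.png',cv2.resize(t[120:260,90:230],None,fx=4,fy=4,interpolation=cv2.INTER_CUBIC))
E
```

```text
[0.4362 0.1954] 114.5 175.78 mod45 40.78
[0.4645 0.1117] 114.2 -138.74 mod45 41.26
[0.5446 0.072 ] 115.1 -92.87 mod45 42.13
[array([0.6368533 , 0.25255977]), array([0.66213948, 0.18601709])]
```

View pics/w35o.png

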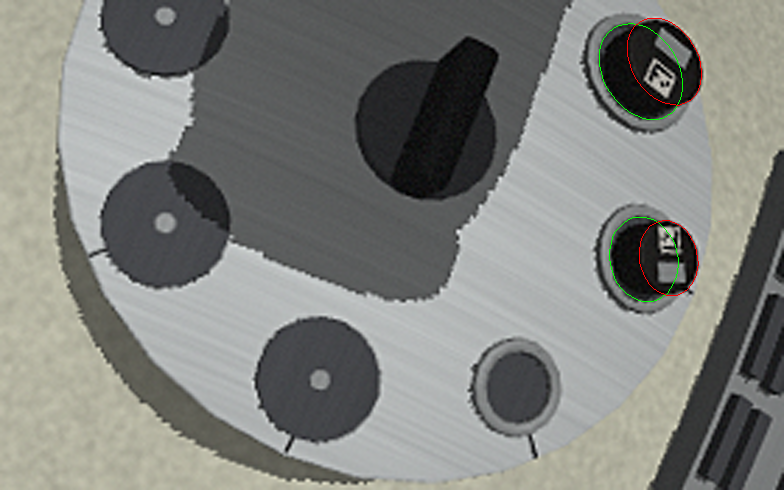

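View pics/tt6z.png

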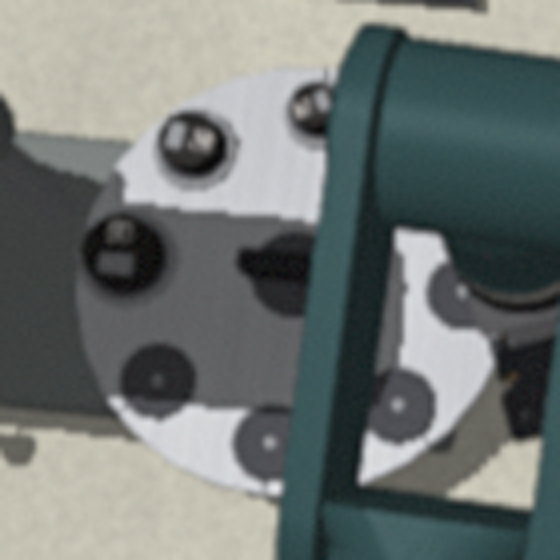

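```bash
python3 - <<'E'
from h import *
def ang(f,pts,k0):
    im,c,o=load(f); P=np.array([bp('wrist',u,v,.095,c)[:2] for u,v in pts])
    # rigid fit: marks at th+k*45
    def cost(q):
        M=np.array([[q[0]*.01+.115*np.cos(q[2]+a),q[1]*.01+.115*np.sin(q[2]+a)] for a in np.radians(k0)]); return ((M-P)**2).sum()*1e6
    r=minimize(cost,[55,18.7,0],method='Nelder-Mead',options=dict(xatol=1e-5,fatol=1e-6,maxiter=4000)); print(f,r.x[:2],np.degrees(r.x[2]),r.fun)
s=1/1.5
ang('w24',[(388*s,109*s),(518*s,163*s),(562*s,287*s)],[180,135,90])
ang('w33',[(304*s,170*s),(497.5*s,171*s),(605.5*s,301.5*s)],[-90,-135,180])
ang('w35',[(200+u/2.8,v/2.8) for u,v in [(165,16),(165,222),(320,380)]],[180,-135,-90])
ang('w23',[(352*s,73*s),(472*s,32*s),(580*s,89*s),(616*s,201*s)],[180,135,90,45])
E
```

```text
w24 [55.15211496 18.84458311] -3.5844505950303662 2.6424319464886463
w33 [55.02753849 18.79306512] -3.8046906291297873 2.8617419018437027
w35 [55.13754061 18.73996449] -3.747779180016838 1.5532976372627594
w23 [55.15242815 18.81470132] -3.724196932876885 3.1454395526754673
```

```bash
python3 - <<'E'
from h import *
print(job.close_job()); print(robot.get_obs()['time'])
E
```

```text
the job is handed in; nothing more can be done
None
the job is handed in; nothing more can be done
```

I finished the whole job and handed it in with about 56 s on the clock; `close_job()` gives no verdict. Only the large, medium and small mounts were on the bench; the smallest was missing and its nest stayed empty.

- **Loading:** All three mounts went label up into their own nests and still looked seated in the last pictures. I saw no sign of one being knocked aside.
- **Reading:** The scanner read the large, medium and then small label. Each was held still for over 1.5 s, about 71 mm above the label and within about 0.5 mm of its measured centre. I could only check these by position, because the interface gives no sign that a label was actually read.
- **Scanner:** It is back home in its cradle, about 2 mm from where it started, which is within the cradle's play.
- **Table:** The arm could only twist the grip to about 74°, because the last joint reached its limit. When I let go, the table stayed there instead of being drawn to the detent. I then pushed the bar with a fingertip, overshooting to about 93°, and the detent drew it back.
- **Last checks:** The table's final angle is within about 0.2° of exactly 90° from the start, so the large mount stands under the indenter. The arm is clear of everything.
- **Disagreement:** My first, simpler reading of the final table angle was about 0.7° higher. It relied on an assumed disc centre, and fitting the centre too removed the difference.

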